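Fit the matching spacer in a microscope stage fixture and clip it down

ROBOT

A 6-joint arm with a two-finger parallel gripper is mounted at the origin on the work surface. World frame = base frame: x ahead of the robot, y to its left, z up, the work surface at z = 0. Lengths are in m, angles in rad, forces in N, time in s.
With the tool pointing down it reaches from about 0.325 to 0.9 m from the base axis. Payload 6.1 kg.
Tool frame: the origin (TCP) lies where the fingers leave the gripper's body, on its centre line; the fingertips stand 70 mm ahead of it and the grasp point (between the pads) lies 51 mm ahead of it; x points along the fingers, z is the direction in which the jaws open and shut, and the axes are right-handed (so a half turn about x gives the same grasp; the last joint's range is limited). The gripper opens to 87 mm and grips with 3 to 60 N. Pads are 19 mm wide; open, the fingers measure 117 mm over their backs; the gripper's body (75 mm by 190 mm) begins 51 mm behind the grasp point.
Start: joints at [1.055, 0.22, 1.526, -0, 1.395, -0.126], TCP at [0.238, 0.578, 0.292] pointing down, gripper open.
Joint ranges: [-2.98, 2.98], [-0.91, 2.08], [0.09, 2.57], [-1.24, 4.39], [0.2, 2.65], [-2.68, 2.68]. Speed limits (rad/s): [2.57, 2.57, 3.01, 3.14, 3.14, 3.14].

INTERFACE

Orientations are given as a unit quaternion [x, y, z, w].
In Python, from workcell import readout, eyes, arm gives the robot as it stands.
- The arm moves only by the shell command python3 -m inch 'ROWS' [FORCE]. ROWS is JSON, a list of rows, each a list of 7 numbers: the shift along the tool's x, y, z in units of 30 mm (1.0 is 30 mm), then the turn, a rotation vector about the tool's x, y, z in units of 6 degrees (1.0 is 6 degrees), then the finger opening in mm, from 0 to 87. In form: [[x, y, z, ax, ay, az, claw], ...]. A call has 1 to 5 rows; each row shifts and turns the commanded pose from where the row before left it, along the tool's axes as they then stand; what a row does not reach is not made up. A row lasts 1/12 s, in which the tool goes at most 41.7 mm and 7.16 degrees, less where a joint would pass 70% of its speed; a pose out of reach is approached as far as the arm can. A call is refused whole if a number of a shift passes 1 or a number of a turn 1, either way. A call with a gripper value outside its range is refused whole. The fingers move at their own pace and stop on an object; FORCE is the grip in N (left out, the last holds). Time passes only in rows, so rows that do not move let the fingers close. It gives the time, the measured TCP pose, the force and the opening at its end, in the units of the state.
- readout.read_state(): the state, without advancing time (a new reading comes with each control period).
- eyes.snapshot(name): name is "scene" or "side" or "wrist"; returns a dict with "color" (480x640x3 uint8, blue, green, red), "z_map" (480x640 float32, m along the optical axis (not along the pixel's ray), 0 where there is no reading), "fx", "fy", "cx", "cy" (pixels), "camera_from_world" (4x4, takes a point from world to camera coordinates); the wrist camera has in their place "T_tool_cam" (4x4, takes a point from camera to tool coordinates, whose origin is the TCP and whose axes are the tool frame's). Camera axes: x right, y down, z forward; pixel columns grow to the right and rows downward; lengths in m; the calibration is good to about 2 mm. A picture is of the moment at which its call begins: read the wrist's pose just before it.
- arm.hand_in(): hands the job in, once; it reports no verdict.
The state is a dict: "time_s": time; "joint_pos": joint angles; "joint_velocities": joint speeds; "joint_torque": joint torques, N m; "ee_pos": TCP position; "tool_rot": TCP orientation; "contact_force": force on the tool from outside, world axes, zero at the start; "wrist_torque": the same for the moment, N m; "finger_gap": finger opening in m.
Only numpy, scipy, OpenCV 4.12 (cv2) and the standard library are available. Lean on these libraries where they do the work, as an engineer would, in place of code of your own. Each camera call takes 0.05 s, during which the arm holds its last target.

TASK

Measure the gap between the fixed jaw and the end stop that is fitted on the stage fixture, take the one spacer from the rack that fills it with only a few millimetres of play, and lay it flat on the plate in the gap, the same way up as in the rack, in line with the jaws and not sticking out sideways past them. Once the spacer is in and released, pull the clip's sprung knob up, turn it until the finger lies over the spacer, and let it snap down into that notch. Leave the other two spacers in the rack as they are and do not disturb the lens, jar, slide box or lamp.

Things in the scene. Friction and masses are not known exactly. Their poses are not given: they have to be found in the camera images.
- stage: Fixed black fixture plate, top 8 mm above the bench, spanning -53..117 mm in its x and -70..95 mm in its y. Origin on the bench below the middle of the fixed jaw's face. +y runs from the fixed jaw across the gap to the stop fitted at x = 0; z up. Jaw: dark steel, x -15..15, y -12..0 mm, 30 mm above the plate
- gap_start (a point): Foot of the fixed jaw's inner face, on the plate's top, mid-width; axes as the stage. The gap runs from here along +y to the fitted stop; the spacer lies here on the plate, its length along y
- clip_grip (a point): Grip point of the clip's black upright wing knob, 36 x 14 mm, from 18 below to 12 mm above this point; on a vertical shaft at stage x 0, y -26 mm; 70 mm above the bench when down. Its x axis runs along the wing and the steel finger below it: 12 mm wide, 53 mm long from the shaft, 40 to 46 mm above the bench when down. Finger and knob lift and turn as one
- clip (a joint): Turn of the clip in rad, growing counter-clockwise from above, 0 to 1.4. Near 0: parked notch, finger points 10 degrees from stage +x. 1.4: working notch, finger points along stage +y, over the spacer. A pin drops into a notch when within about 0.15 rad of it
- clip_lift (a joint): How far the sprung clip is pulled up, in m: 0 down in a notch, at most 0.014. It turns only when lifted over 6 mm (10 mm is comfortable). The spring pulls down with 4 N when down, 7 N when lifted. Released between notches it stays 5 to 6 mm up
- rack: Fixed black rack for the spacers, 98 mm along its x, 30 mm along its y, 36 mm high. Origin: under its centre on the bench. Three slots 22 mm wide run along its y at x = -30, 0 and 30 mm, floor 6 mm above the bench; the walls between them are 8 mm thick and as high as the spacers' tops, so a spacer can be taken there only by its two ends, which stick out
- lamp: Fixed bench lamp: round base of 34 mm radius, post of 8 mm radius, head of 20 mm radius on top, 260 mm high in all. Origin under the base centre. Must not be bumped
- lens_center (a point): Loose steel objective lens standing upright, 30 mm diameter, 46 mm tall; its centre. Bystander
- jar_center (a point): Loose amber jar with black cap, 44 mm diameter, 60 mm tall; its centre. Bystander
- slide_box_center (a point): Loose white and grey slide box, 61 mm in its x, 86 mm in its y, 34 mm tall; 17 mm above its underside. Bystander
- spacer_short_center (a point): Centre of the short loose plain aluminium spacer block, 36 mm long (its y), 20 mm wide (its x), 30 mm tall (its z), about 58 g; starts in a slot of the rack
- stop_short_face (a point): Middle of the inner face (15 mm above the plate) of the fixed dark steel end stop that leaves a gap of 41 mm, for the short spacer; a block 30 mm wide, 30 mm tall, 41 mm deep, lying from this face to the stage's +y. One of the three stops is fitted (stage x = 0), the other two are parked (stage x = 95 mm)
- spacer_medium_center (a point): Centre of the medium loose plain aluminium spacer block, 48 mm long (its y), 20 mm wide (its x), 30 mm tall (its z), about 78 g; starts in a slot of the rack
- stop_medium_face (a point): Middle of the inner face (15 mm above the plate) of the fixed dark steel end stop that leaves a gap of 53 mm, for the medium spacer; a block 30 mm wide, 30 mm tall, 29 mm deep, lying from this face to the stage's +y. One of the three stops is fitted (stage x = 0), the other two are parked (stage x = 95 mm)
- spacer_long_center (a point): Centre of the long loose plain aluminium spacer block, 60 mm long (its y), 20 mm wide (its x), 30 mm tall (its z), about 97 g; starts in a slot of the rack
- stop_long_face (a point): Middle of the inner face (15 mm above the plate) of the fixed dark steel end stop that leaves a gap of 65 mm, for the long spacer; a block 30 mm wide, 30 mm tall, 17 mm deep, lying from this face to the stage's +y. One of the three stops is fitted (stage x = 0), the other two are parked (stage x = 95 mm)
Mind the look-alikes: they are no part of the job. What is shaped like the part that bears spacer_medium_center but green or yellow is not meant.

How it is judged:
On the way, in this order (a step that is already met when the one before it is completed fails the run):
1. the matching spacer lies in the gap, let go, with the clip still parked in its notch (((x of stop_short_face in the frame of stage between -0.02 and 0.02 m and x of spacer_short_center in the frame of stage between -0.007 and 0.007 m and y of spacer_short_center in the frame of stage between 0.0165 and 0.0245 m and z of spacer_short_center in the frame of stage between 0.021 and 0.025 m and angle between spacer_short_center's own z axis and vertical below 0.08 rad and angle between the y axis of spacer_short_center and the y axis of stage, either way round below 0.25 rad and contact force between spacer_short and the fingers below 0.1 N) or (x of stop_medium_face in the frame of stage between -0.02 and 0.02 m and x of spacer_medium_center in the frame of stage between -0.007 and 0.007 m and y of spacer_medium_center in the frame of stage between 0.0225 and 0.0305 m and z of spacer_medium_center in the frame of stage between 0.021 and 0.025 m and angle between spacer_medium_center's own z axis and vertical below 0.08 rad and angle between the y axis of spacer_medium_center and the y axis of stage, either way round below 0.25 rad and contact force between spacer_medium and the fingers below 0.1 N) or (x of stop_long_face in the frame of stage between -0.02 and 0.02 m and x of spacer_long_center in the frame of stage between -0.007 and 0.007 m and y of spacer_long_center in the frame of stage between 0.0285 and 0.0365 m and z of spacer_long_center in the frame of stage between 0.021 and 0.025 m and angle between spacer_long_center's own z axis and vertical below 0.08 rad and angle between the y axis of spacer_long_center and the y axis of stage, either way round below 0.25 rad and contact force between spacer_long and the fingers below 0.1 N)) and value of joint clip below 0.4 rad and value of joint clip_lift below 0.003 m), for 0.2 s.
2. the clip's knob is pulled up out of its notch (value of joint clip_lift above 0.005 m), for 0.05 s.
At the end, for the whole second after the job is handed in: Matching spacer released, at rest on the plate in the gap (within 7 mm of the jaws' line, upright within 0.08 rad, along the gap within 0.25 rad); clip past 1.15 rad over it and under 2.5 mm up in its notch; the other spacers within 15 mm of their start (((x of stop_short_face in the frame of stage between -0.02 and 0.02 m and x of spacer_short_center in the frame of stage between -0.007 and 0.007 m and y of spacer_short_center in the frame of stage between 0.0165 and 0.0245 m and z of spacer_short_center in the frame of stage between 0.021 and 0.025 m and angle between spacer_short_center's own z axis and vertical below 0.08 rad and angle between the y axis of spacer_short_center and the y axis of stage, either way round below 0.25 rad and contact force between spacer_short and the fingers below 0.1 N and linear speed of spacer_short below 0.01 m/s and distance of each of spacer_medium_center, spacer_long_center from where it was at the start of the episode below 0.015 m) or (x of stop_medium_face in the frame of stage between -0.02 and 0.02 m and x of spacer_medium_center in the frame of stage between -0.007 and 0.007 m and y of spacer_medium_center in the frame of stage between 0.0225 and 0.0305 m and z of spacer_medium_center in the frame of stage between 0.021 and 0.025 m and angle between spacer_medium_center's own z axis and vertical below 0.08 rad and angle between the y axis of spacer_medium_center and the y axis of stage, either way round below 0.25 rad and contact force between spacer_medium and the fingers below 0.1 N and linear speed of spacer_medium below 0.01 m/s and distance of each of spacer_short_center, spacer_long_center from where it was at the start of the episode below 0.015 m) or (x of stop_long_face in the frame of stage between -0.02 and 0.02 m and x of spacer_long_center in the frame of stage between -0.007 and 0.007 m and y of spacer_long_center in the frame of stage between 0.0285 and 0.0365 m and z of spacer_long_center in the frame of stage between 0.021 and 0.025 m and angle between spacer_long_center's own z axis and vertical below 0.08 rad and angle between the y axis of spacer_long_center and the y axis of stage, either way round below 0.25 rad and contact force between spacer_long and the fingers below 0.1 N and linear speed of spacer_long below 0.01 m/s and distance of each of spacer_short_center, spacer_medium_center from where it was at the start of the episode below 0.015 m)) and value of joint clip above 1.15 rad and value of joint clip_lift below 0.0025 m and velocity of joint clip below 0.05 rad/s); the robot touches nothing.
It fails at once if the lens, jar or slide box is moved more than 20 mm (distance of any of lens_center, jar_center, slide_box_center from where it was at the start of the episode above 0.02 m).
It fails at once if the lamp is bumped (over 5 N) (contact force between lamp and the arm above 5 N or contact force between lamp and the fingers above 5 N).
It also fails if it takes over 69 s, if anything falls off the work surface, if the arm or the gripper's body presses on something with over 40 N, if the wrist force passes 120 N, or if a joint passes its speed limit or range.

## Working session

There is one attempt and no reset: what is moved stays moved. The work goes in short steps, Python scripts to look and compute and a shell command to move; the robot and the scene stay as the last step left them, time stands still between calls to the robot, and variables do not carry over. Pictures are saved under pics/ and viewed, and the job is handed in when it is done.

```bash
ls; mkdir -p pics; python3 - <<'E'
from workcell import readout, eyes
import cv2,pickle
s=readout.read_state();print(s)
for n in ("scene","side","wrist"):
    d=eyes.snapshot(n);cv2.imwrite(f"pics/{n}0.png",d["color"]);pickle.dump((s,d),open(f"{n}0.pkl","wb"))
    print(n,d["fx"],d["cx"],d["cy"],d.get("camera_from_world",d.get("T_tool_cam")))
E
```

```text
pics
{'time_s': 0.0, 'joint_pos': array([ 1.05490898e+00,  2.21248160e-01,  1.52759459e+00, -3.77810119e-05,
        1.39469606e+00, -1.26099514e-01]), 'joint_velocities': array([ 9.13706481e-04,  2.29569623e-03,  7.55249031e-05,  4.56337147e-04,
        1.83136250e-03, -4.62499640e-04]), 'joint_torque': array([-3.10801253e-03, -4.94629133e+01, -3.87360799e+01,  6.95439172e-02,
        5.75317384e-02, -1.64176176e-04]), 'ee_pos': array([0.23726881, 0.57769185, 0.29113222]), 'tool_rot': array([-0.39402458,  0.58797306,  0.39338471,  0.58675445]), 'contact_force': array([ 0.13483309,  0.91058507, -0.56275438]), 'wrist_torque': array([ 0.01854078, -0.01132773,  0.0200108 ]), 'finger_gap': 0.08686591460281404}
scene 602.2269421223158 316.62045517141513 233.9459767532278 [[ 0.19996021  0.97976406  0.00884843 -0.10050304]
 [ 0.54983142 -0.10473119 -0.82868377 -0.2697543 ]
 [-0.81098787  0.17056893 -0.55964713  2.23879692]
 [ 0.          0.          0.          1.        ]]
side 505.7200621078657 312.38061894185734 244.77027232984915 [[-0.98339004 -0.18146487 -0.00381298  0.58339201]
 [-0.13560961  0.74853103 -0.64908499  0.13253943]
 [ 0.12064025 -0.63778664 -0.76070634  1.07904954]
 [ 0.          0.          0.          1.        ]]
wrist 351.62529119293845 319.9439271771116 237.90217724012905 [[-5.61157875e-04 -2.68985113e-01  9.63144171e-01 -9.25977491e-02]
 [ 5.54413037e-04 -9.63144258e-01 -2.68984814e-01  7.38973839e-02]
 [ 9.99999689e-01  3.83036738e-04  6.89604839e-04  7.24417934e-04]
 [ 0.00000000e+00  0.00000000e+00  0.00000000e+00  1.00000000e+00]]
```

View pics/scene0.png

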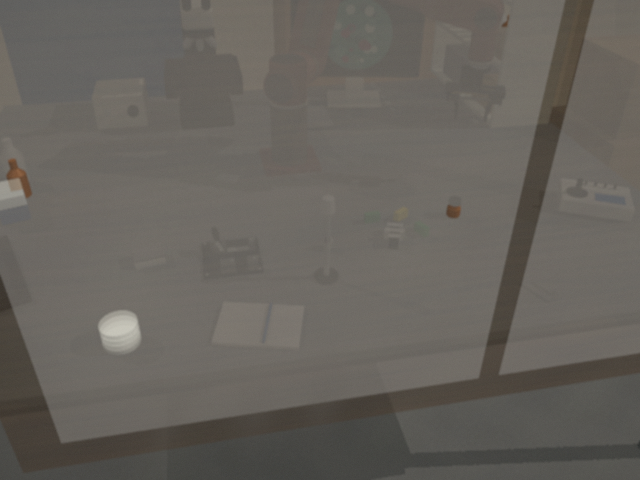

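View pics/side0.png

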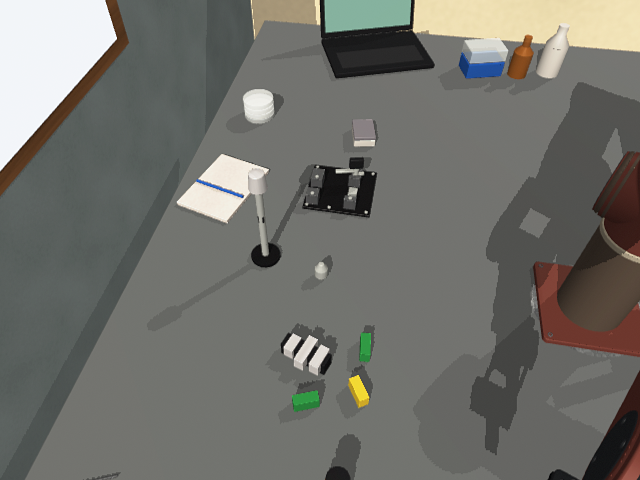

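View pics/wrist0.png

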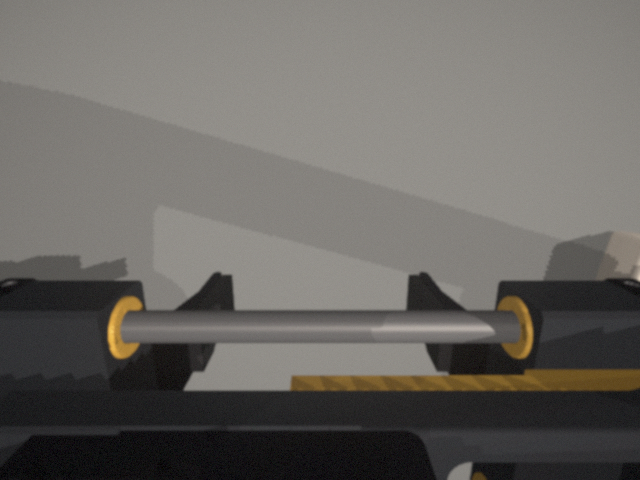

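The side view shows the stage around (340,190), the rack with 3 spacers at (307,353), decoys in green and yellow, the lens at (321,270), the slide box at (364,132) and the lamp at (265,220). The scene camera looks through haze. Next I'll enlarge crops and look at depth.

```bash
cat > h.py <<'E'
import numpy as np,cv2,pickle
from scipy.spatial.transform import Rotation as R
def cloud(s,d):
    z=d["z_map"].astype(float);v,u=np.mgrid[:480,:640]
    P=np.stack([(u-d["cx"])/d["fx"]*z,(v-d["cy"])/d["fy"]*z,z],-1)
    if "camera_from_world" in d:
        T=np.linalg.inv(d["camera_from_world"])
    else:
        W=np.eye(4);W[:3,:3]=R.from_quat(s["tool_rot"]).as_matrix();W[:3,3]=s["ee_pos"];T=W@d["T_tool_cam"]
    Q=P@T[:3,:3].T+T[:3,3];Q[z==0]=np.nan
    return Q
def load(n): return pickle.load(open(n+".pkl","rb"))
E
python3 - <<'E'
from h import *
s,d=load("side0");Q=cloud(s,d)
for u,v in [(340,205),(307,353),(292,345),(319,361),(265,255),(321,265),(364,130),(420,330),(356,160),(350,170),(315,170),(352,195),(312,192),(355,178)]:
    print(u,v,Q[v,u].round(3))
c=d["color"]
a=cv2.resize(c[140:230,290:400],None,fx=6,fy=6,interpolation=cv2.INTER_CUBIC);cv2.imwrite("pics/st0.png",a)
a=cv2.resize(c[320:420,260:390],None,fx=6,fy=6,interpolation=cv2.INTER_CUBIC);cv2.imwrite("pics/rk0.png",a)
s,d=load("scene0");Q=cloud(s,d);
for u,v in [(230,250),(395,240),(327,275),(453,207)]:print(u,v,Q[v,u].round(3))
E
```

```text
340 205 [ 0.56  -0.202  0.008]
307 353 [0.56  0.234 0.038]
292 345 [0.593 0.221 0.036]
319 361 [0.535 0.245 0.035]
265 255 [ 0.705 -0.006  0.014]
321 265 [0.569 0.026 0.048]
364 130 [ 0.535 -0.487  0.031]
420 330 [0.345 0.121 0.001]
356 160 [ 0.536 -0.29   0.085]
350 170 [ 0.549 -0.292  0.047]
315 170 [ 0.64  -0.291  0.035]
352 195 [ 0.535 -0.244  0.007]
312 192 [ 0.632 -0.205  0.038]
355 178 [ 0.533 -0.276  0.037]
230 250 [ 1.296 -0.289  0.544]
395 240 [ 1.298 -0.05   0.532]
327 275 [ 1.299 -0.151  0.482]
453 207 [1.299 0.033 0.579]
```

View pics/st0.png

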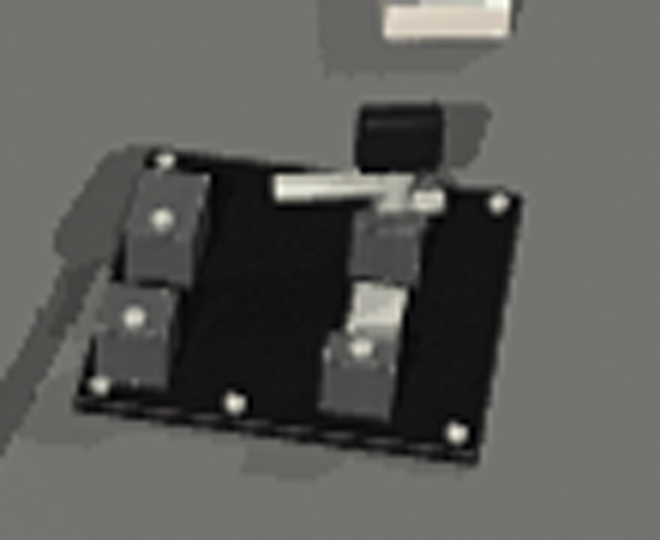

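View pics/rk0.png

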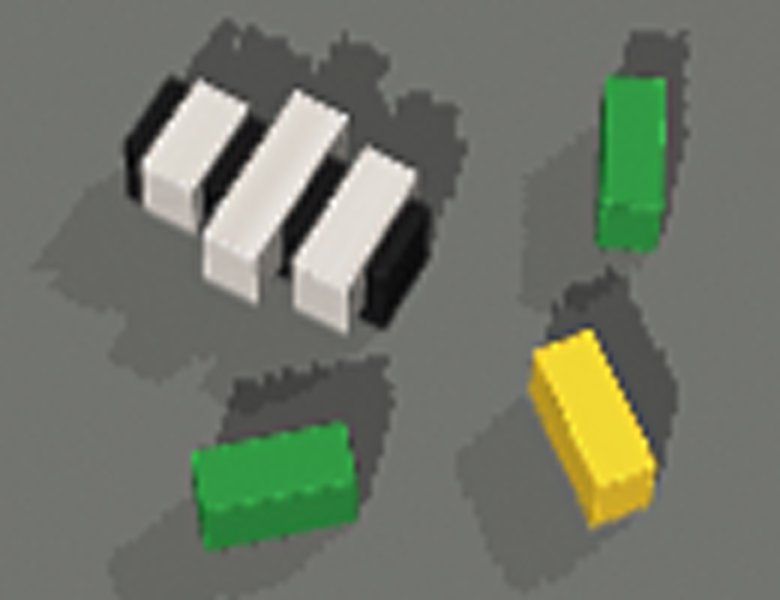

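```bash
python3 - <<'E'
from h import *
s,d=load("side0");Q=cloud(s,d)
print(R.from_quat(s["tool_rot"]).as_matrix().round(3))
c=d["color"].astype(int)
g=c.max(2)
m=(Q[...,2]>.031)&(Q[...,2]<.042)&(abs(Q[...,0]-.56)<.1)&(abs(Q[...,1]-.235)<.08)&(c.min(2)>140)
n,lab,st,cen=cv2.connectedComponentsWithStats(m.astype(np.uint8),connectivity=4)
for i in range(1,n):
    if st[i,4]<30: continue
    p=Q[lab==i][:,:2].astype(np.float32);print(st[i,4],cv2.minAreaRect(p*1000),np.median(Q[lab==i][:,2]))
m=(Q[...,2]>.031)&(Q[...,2]<.045)&(abs(Q[...,0]-.57)<.12)&(abs(Q[...,1]+.24)<.09)
n,lab,st,cen=cv2.connectedComponentsWithStats(m.astype(np.uint8),connectivity=4)
for i in range(1,n):
    if st[i,4]<20: continue
    p=Q[lab==i][:,:2].astype(np.float32);print("st",st[i,4],cen[i],cv2.minAreaRect(p*1000),np.median(Q[lab==i][:,2]))
m=(Q[...,2]>.005)&(Q[...,2]<.1)&(abs(Q[...,0]-.57)<.12)&(abs(Q[...,1]+.24)<.12)
p=Q[m][:,:2].astype(np.float32);print("plate",cv2.minAreaRect(p*1000))
for v in range(180,205,1): print(v,[tuple(Q[v,u].round(3)) for u in (350,352,354)])
E
```

```text
[[-0.001 -0.925  0.38 ]
 [-0.002  0.38   0.925]
 [-1.     0.    -0.002]]
176 ((593.5642700195312, 215.51283264160156), (37.831298828125, 20.37506103515625), 68.95237731933594) 0.03646169502990032
296 ((565.4986572265625, 225.18226623535156), (59.59847640991211, 20.96934700012207), 69.78524780273438) 0.03657440762748021
248 ((536.8961791992188, 235.05897521972656), (49.20070266723633, 20.266111373901367), 71.69032287597656) 0.03632830691487776
st 149 [317.66442953 174.09395973] ((630.154541015625, -275.32952880859375), (46.62285614013672, 30.042903900146484), 89.29154968261719) 0.03801621248432285
st 102 [355.61764706 175.11764706] ((532.3543701171875, -293.5644226074219), (47.521121978759766, 28.39752769470215), 78.69615173339844) 0.036772048485561204
st 123 [312.5203252  191.97560976] ((631.0527954101562, -207.94781494140625), (33.694679260253906, 30.368471145629883), 89.23574829101562) 0.0380356113843181
st 83 [349.93975904 198.69879518] ((536.1100463867188, -199.21151733398438), (29.29108428955078, 23.553815841674805), 6.278345584869385) 0.037684787938195075
plate ((567.9603881835
[... 3985 characters left out ...]
(-0.192), np.float64(0.036)), (np.float64(0.53), np.float64(-0.193), np.float64(0.036)), (np.float64(0.525), np.float64(-0.191), np.float64(0.039))]
202 [(np.float64(0.535), np.float64(-0.193), np.float64(0.032)), (np.float64(0.53), np.float64(-0.192), np.float64(0.034)), (np.float64(0.525), np.float64(-0.189), np.float64(0.038))]
203 [(np.float64(0.535), np.float64(-0.194), np.float64(0.028)), (np.float64(0.53), np.float64(-0.193), np.float64(0.03)), (np.float64(0.525), np.float64(-0.195), np.float64(0.028))]
204 [(np.float64(0.534), np.float64(-0.191), np.float64(0.027)), (np.float64(0.529), np.float64(-0.193), np.float64(0.026)), (np.float64(0.525), np.float64(-0.194), np.float64(0.026))]
```

Side depth measurements:
- The fitted stop's face is 65–67 mm from the jaw, and its depth is about 17 mm. The parked stops measure about 41 and 29 mm deep.
- So the stop fitted is the long one, and the long spacer is needed. It sits in the middle slot, about (0.5655, 0.225), with its yaw near 70°.

I'll move above the rack for a wrist view.

```bash
python3 -m inch '[[0,-1,-0.4,0,0,0,87],[0,-1,-0.4,0,0,0,87],[0,-1,-0.4,0,0,0,87],[0,-1,-0.4,0,0,0,87],[0,-1,-0.4,0,0,0,87]]'
python3 -m inch '[[0,-1,-0.4,0,0,0,87],[0,-1,-0.4,0,0,0,87],[0,-1,-0.4,0,0,0,87],[0,-1,-0.4,0,0,0,87],[0,-1,-0.4,0,0,0,87]]'
python3 -m inch '[[0,-1,-0.4,0,0,0,87],[0,-1,-0.4,0,0,0,87],[0,-1,-0.4,0,0,0,87],[0,-1,-0.4,0,0,0,87],[0,-1,-0.4,0,0,0,87]]'
python3 -m inch '[[0,-0.6,-0.2,0.4,0,0,87],[0,0,0,0,0,0,87],[0,0,0,0,0,0,87],[0,0,0,0,0,0,87]]'
cat > snap.py <<'E'
import sys
from h import *
from workcell import readout,eyes
def snap(tag,cam="wrist"):
    s=readout.read_state();d=eyes.snapshot(cam)
    cv2.imwrite(f"pics/{tag}.png",d["color"]);pickle.dump((s,d),open(f"{tag}.pkl","wb"))
    M=R.from_quat(s["tool_rot"]).as_matrix()
    print(s["time_s"],s["ee_pos"].round(4),"yaw",np.degrees(np.arctan2(M[1,2],M[0,2])).round(2),"x",M[:,0].round(4),"F",s["contact_force"].round(1),"gap",s["finger_gap"].round(4))
if __name__=="__main__": snap(*sys.argv[1:])
E
python3 snap.py rack1
```

```text
time_s: 0.57
ee_pos: [0.3541, 0.4644, 0.2919]
tool_rot: [-0.394, 0.587, 0.394, 0.587]
contact_force: [-0.6, 1.5, 0.4]
finger_gap: 0.0869
time_s: 0.98
ee_pos: [0.4702, 0.3518, 0.292]
tool_rot: [-0.394, 0.588, 0.394, 0.587]
contact_force: [1.0, 0.5, -0.0]
finger_gap: 0.087
time_s: 1.4
ee_pos: [0.5861, 0.2393, 0.2919]
tool_rot: [-0.394, 0.588, 0.394, 0.587]
contact_force: [0.4, -0.3, -0.0]
finger_gap: 0.087
time_s: 1.73
ee_pos: [0.599, 0.229, 0.2918]
tool_rot: [-0.381, 0.596, 0.382, 0.595]
contact_force: [-0.4, 0.6, 0.7]
finger_gap: 0.0871Traceback (most recent call last):
  File "snap.py", line 9, in <module>
    if __name__=="__main__": snap(*sys.argv[1:])
                             ~~~~^^^^^^^^^^^^^^^
  File "snap.py", line 8, in snap
    print(s["time_s"],s["ee_pos"].round(4),"yaw",np.degrees(np.arctan2(M[1,2],M[0,2])).round(2),"x",M[:,0].round(4),"F",s["contact_force"].round(1),"gap",s["finger_gap"].round(4))
                                                                                                                                                          ^^^^^^^^^^^^^^^^^^^^^
AttributeError: 'float' object has no attribute 'round'
```

```bash
sed -i 's/s\["finger_gap"\].round(4)/round(s["finger_gap"],4)/' snap.py; python3 - <<'E'
from h import *
s,d=load("rack1");M=R.from_quat(s["tool_rot"]).as_matrix();print(s["ee_pos"],M.round(3),np.degrees(np.arctan2(M[1,2],M[0,2])))
E
```

```text
[0.59902073 0.22895958 0.29181351] [[-0.001 -0.908  0.419]
 [ 0.     0.419  0.908]
 [-1.     0.001 -0.   ]] 65.25748209425976
```

View pics/rack1.png

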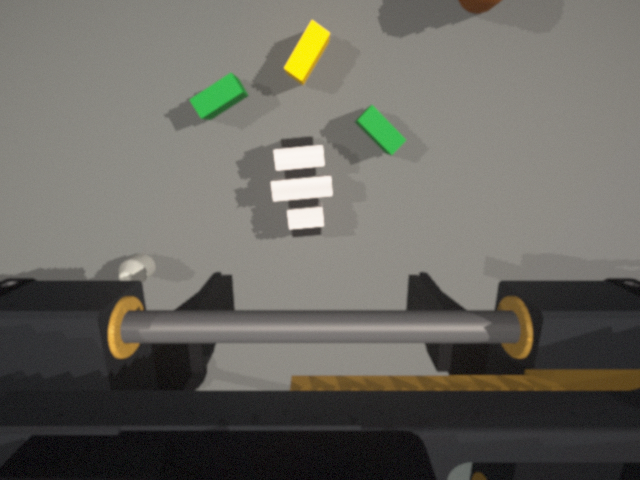

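The wrist view shows the three spacers at (299,157), (301,188) and (305,218), with the middle one longest. The lens is at (137,266) and the jar at the top edge. Next I measure the tops at z = 36 mm.

```bash
cat >> h.py <<'E'
def ray(s,d,uv,z0):
    uv=np.asarray(uv,float).reshape(-1,2)
    if "camera_from_world" in d: T=np.linalg.inv(d["camera_from_world"])
    else:
        W=np.eye(4);W[:3,:3]=R.from_quat(s["tool_rot"]).as_matrix();W[:3,3]=s["ee_pos"];T=W@d["T_tool_cam"]
    r=np.c_[(uv[:,0]-d["cx"])/d["fx"],(uv[:,1]-d["cy"])/d["fy"],np.ones(len(uv))]@T[:3,:3].T
    return T[:3,3]+r*((z0-T[2,3])/r[:,2])[:,None]
E
python3 - <<'E'
from h import *
s,d=load("rack1");Q=cloud(s,d);c=d["color"]
m=(c.min(2)>150).astype(np.uint8);m[:130]=0;m[240:]=0;m[:,:250]=0;m[:,350:]=0
n,lab,st,cen=cv2.connectedComponentsWithStats(m,connectivity=4)
for i in range(1,n):
    if st[i,4]<100: continue
    cs,_=cv2.findContours((lab==i).astype(np.uint8),cv2.RETR_EXTERNAL,cv2.CHAIN_APPROX_NONE)
    vu=np.argwhere(lab==i)[:,::-1]
    P=ray(s,d,vu,.036)[:,:2]*1000
    print(cen[i].round(1),cv2.minAreaRect(P.astype(np.float32)),"mean",P.mean(0).round(1),"z",np.nanmedian(Q[lab==i][:,2]).round(4))
for u,v in [(450,200),(200,220)]: print(Q[v,u])
E
```

```text
[299.  157.3] ((538.575927734375, 235.45364379882812), (49.5737190246582, 21.51814079284668), 71.41494750976562) mean [538.3 235.6] z 0.0359
[301.7 188.1] ((566.3920288085938, 225.01953125), (61.49151611328125, 21.581722259521484), 70.79878997802734) mean [566.3 225.1] z 0.0359
[305.4 217.7] ((594.8203735351562, 215.59609985351562), (37.54041290283203, 20.852951049804688), 71.06645202636719) mean [594.9 215.7] z 0.0358
[6.49863693e-01 3.64243569e-01 2.35454293e-04]
[ 0.55442621  0.10245298 -0.00073848]
```

```bash
cat > plan.py <<'E'
import sys
from h import *
from workcell import readout
x,y,z,yaw=map(float,sys.argv[1:5]);a=np.radians(yaw)
s=readout.read_state();M=R.from_quat(s["tool_rot"]).as_matrix();p=s["ee_pos"]
zz=np.array([np.cos(a),np.sin(a),0]);xx=np.array([0,0,-1.]);N=np.c_[xx,np.cross(zz,xx),zz]
rv=np.degrees(R.from_matrix(M.T@N).as_rotvec())/6
dp=np.array([x,y,z])-p
print("t",s["time_s"],"pos",p.round(4),"turn units",rv.round(3),"shift(after turn)",(N.T@dp/.03).round(3),"shift(before)",(M.T@dp/.03).round(3),"F",s["contact_force"].round(1),"gap",round(s["finger_gap"],4))
E
python3 plan.py 0.5663 0.2250 0.078 70.8
```

```text
t 1.7833 pos [0.5988 0.2293 0.292 ] turn units [-0.914 -0.    -0.009] shift(after turn) [ 7.134  0.977 -0.493] shift(before) [ 7.135  0.918 -0.584] F [-0.5  0.2 -0.2] gap 0.0872
```

```bash
python3 -m inch '[[0,0.92,-0.58,-0.91,0,0,87],[1,0,0,0,0,0,87],[1,0,0,0,0,0,87],[1,0,0,0,0,0,87],[0.8,0,0,0,0,0,87]]'
python3 -m inch '[[0,0,0,0,0,0,87],[0,0,0,0,0,0,87],[0,0,0,0,0,0,87]]'
python3 plan.py 0.5663 0.2250 0.078 70.8;python3 snap.py rack2
```

```text
time_s: 2.2
ee_pos: [0.5655, 0.2253, 0.1765]
tool_rot: [-0.41, 0.577, 0.41, 0.576]
contact_force: [-0.1, -0.0, -0.4]
finger_gap: 0.087
time_s: 2.45
ee_pos: [0.5678, 0.225, 0.1801]
tool_rot: [-0.41, 0.576, 0.409, 0.577]
contact_force: [0.9, 2.0, 0.3]
finger_gap: 0.0871
t 2.45 pos [0.5678 0.225  0.1801] turn units [-0.002  0.013  0.017] shift(after turn) [ 3.404  0.049 -0.016] shift(before) [ 3.404  0.055 -0.021] F [0.9 2.  0.3] gap 0.0871
2.45 [0.5678 0.225  0.1801] yaw 70.79 x [ 2.1e-03  6.0e-04 -1.0e+00] F [0.9 2.  0.3] gap 0.0871
```

View pics/rack2.png

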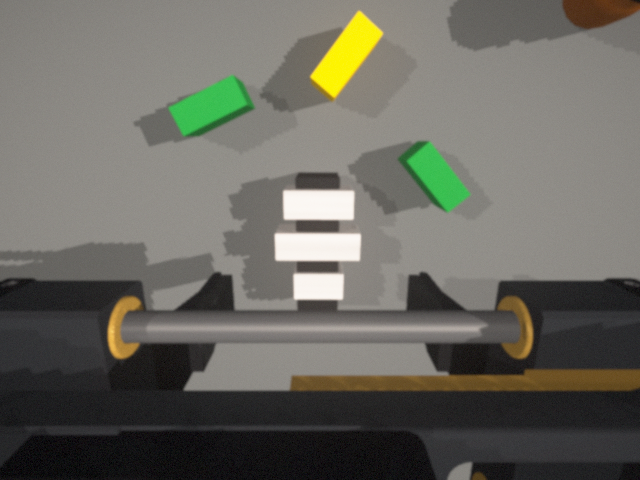

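The spacer is aligned and centred between the fingers at u=318, so I go down.

```bash
python3 - <<'E'
from h import *
s,d=load("rack2");c=d["color"]
m=(c.min(2)>150).astype(np.uint8);m[:185]=0;m[305:]=0;m[:,:260]=0;m[:,370:]=0
n,lab,st,cen=cv2.connectedComponentsWithStats(m,connectivity=4)
for i in range(1,n):
    if st[i,4]<100: continue
    P=ray(s,d,np.argwhere(lab==i)[:,::-1],.036)[:,:2]*1000
    print(cen[i].round(1),cv2.minAreaRect(P.astype(np.float32)))
E
python3 -m inch '[[1,0.03,0,0,0,0,87],[1,0.03,0,0,0,0,87],[0.7,0,0,0,0,0,87],[0.4,0,0,0,0,0,87],[0.3,0,0,0,0,0,87]]'
python3 -m inch '[[0,0,0,0,0,0,87],[0,0,0,0,0,0,87]]'
python3 plan.py 0.5663 0.2250 0.078 70.8
```

```text
[318.7 204.6] ((538.93896484375, 235.15338134765625), (48.845672607421875, 20.68517303466797), 70.80425262451172)
[317.7 246.5] ((566.6378173828125, 224.7916259765625), (61.0758171081543, 21.35558319091797), 70.79106903076172)
[318.1 286. ] ((595.5274047851562, 215.26409912109375), (37.214622497558594, 21.22648048400879), 70.76701354980469)
time_s: 2.92
ee_pos: [0.5662, 0.2248, 0.0765]
tool_rot: [-0.409, 0.576, 0.409, 0.577]
contact_force: [-0.9, -0.3, -1.0]
finger_gap: 0.0866
time_s: 3.08
ee_pos: [0.5666, 0.2248, 0.0776]
tool_rot: [-0.409, 0.576, 0.409, 0.577]
contact_force: [-0.6, -0.1, 0.8]
finger_gap: 0.0871
t 3.0833 pos [0.5666 0.2248 0.0776] turn units [-0.012  0.01   0.014] shift(after turn) [-0.015  0.012  0.002] shift(before) [-0.015  0.012  0.002] F [-0.6 -0.1  0.8] gap 0.0871
```

```bash
python3 -m inch '[[0,0,0,0,0,0,55],[0,0,0,0,0,0,55],[0,0,0,0,0,0,55],[0,0,0,0,0,0,55],[0,0,0,0,0,0,55]]' 20
python3 -m inch '[[0,0,0,0,0,0,55],[0,0,0,0,0,0,55],[-0.2,0,0,0,0,0,55],[-0.5,0,0,0,0,0,55],[-0.8,0,0,0,0,0,55]]'
python3 -m inch '[[-1,0,0,0,0,0,55],[-1,0,0,0,0,0,55],[0,0,0,0,0,0,55]]'
python3 snap.py rack3
```

```text
time_s: 3.5
ee_pos: [0.5659, 0.2246, 0.0768]
tool_rot: [-0.409, 0.576, 0.409, 0.577]
contact_force: [-1.1, -0.8, 0.2]
finger_gap: 0.0617
time_s: 3.92
ee_pos: [0.5645, 0.2237, 0.1194]
tool_rot: [-0.409, 0.578, 0.409, 0.575]
contact_force: [1.1, -0.2, -0.8]
finger_gap: 0.0594
time_s: 4.17
ee_pos: [0.5692, 0.2255, 0.1887]
tool_rot: [-0.411, 0.573, 0.408, 0.58]
contact_force: [2.2, 1.3, 0.9]
finger_gap: 0.0599
4.1667 [0.5692 0.2255 0.1887] yaw 70.73 x [ 0.0105  0.0027 -0.9999] F [2.2 1.3 0.9] gap 0.0599
```

View pics/rack3.png

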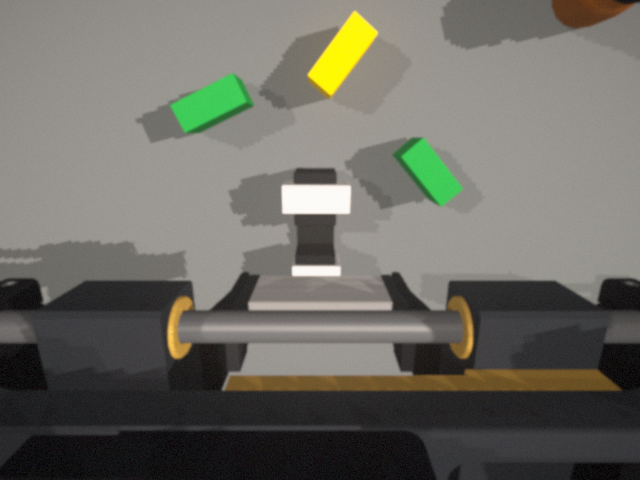

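Held firmly at 59.9 mm. I'll carry it to free bench near (0.45, -0.06), put it down at yaw 90°, and regrip it by its sides.

```bash
python3 -m inch '[[0,0,0,-0.8,0,0,55],[0,0,0,-0.8,0,0,55],[0,0,0,-0.8,0,0,55],[0,0,0,-0.8,0,0,55],[0,0,0,0,0,0,55]]'
python3 -m inch '[[0,0,0,0,0,0,55],[0,0,0,0,0,0,55]]'
python3 plan.py 0.45 -0.06 0.18 90
```

```text
time_s: 4.63
ee_pos: [0.5648, 0.2243, 0.1797]
tool_rot: [-0.5, 0.5, 0.501, 0.499]
contact_force: [0.7, -0.1, -1.3]
finger_gap: 0.0596
time_s: 4.8
ee_pos: [0.5652, 0.2244, 0.1804]
tool_rot: [-0.499, 0.501, 0.499, 0.501]
contact_force: [0.3, -0.1, -0.7]
finger_gap: 0.0599
t 4.8 pos [0.5652 0.2244 0.1804] turn units [-0.036 -0.003 -0.013] shift(after turn) [ 0.014  3.841 -9.482] shift(before) [ 0.022  3.805 -9.496] F [ 0.3 -0.1 -0.7] gap 0.0599
```

```bash
python3 -m inch '[[0,0.2,-0.5,0,0,0,55],[0,0.4,-1,0,0,0,55],[0,0.4,-1,0,0,0,55],[0,0.4,-1,0,0,0,55],[0,0.4,-1,0,0,0,55]]'
python3 -m inch '[[0,0.4,-1,0,0,0,55],[0,0.4,-1,0,0,0,55],[0,0.4,-1,0,0,0,55],[0,0.4,-1,0,0,0,55],[0,0.4,-0.9,0,0,0,55]]'
python3 -m inch '[[0,0,0,0,0,0,55],[0,0,0,0,0,0,55],[0,0,0,0,0,0,55],[0,0,0,0,0,0,55]]'
python3 plan.py 0.45 -0.06 0.0725 90;python3 snap.py mid1
```

```text
time_s: 5.22
ee_pos: [0.5106, 0.0886, 0.1809]
tool_rot: [-0.499, 0.501, 0.499, 0.501]
contact_force: [0.7, 0.2, -0.1]
finger_gap: 0.0597
time_s: 5.63
ee_pos: [0.4504, -0.0587, 0.1813]
tool_rot: [-0.499, 0.501, 0.499, 0.501]
contact_force: [0.2, -0.5, -1.0]
finger_gap: 0.0599
time_s: 5.97
ee_pos: [0.4516, -0.0565, 0.1813]
tool_rot: [-0.5, 0.5, 0.5, 0.5]
contact_force: [-0.2, 1.0, -0.9]
finger_gap: 0.0598
t 5.9667 pos [ 0.4516 -0.0565  0.1813] turn units [-0.01   0.003  0.002] shift(after turn) [ 3.626  0.055 -0.116] shift(before) [ 3.626  0.055 -0.117] F [-0.2  1.  -0.9] gap 0.0598
5.9667 [ 0.4516 -0.0565  0.1813] yaw 89.94 x [ 2.e-04  3.e-04 -1.e+00] F [-0.2  1.  -0.9] gap 0.0598
```

View pics/mid1.png

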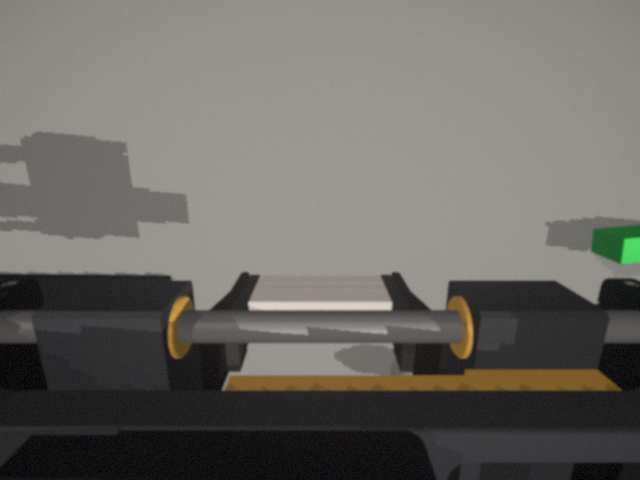

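The bench below is clear and the spacer is held level at (320,290). I lower it to TCP z of about 0.0725 and release.

```bash
python3 -m inch '[[1,0,0,0,0,0,55],[1,0,0,0,0,0,55],[0.7,0,0,0,0,0,55],[0.4,0,0,0,0,0,55],[0.3,0,0,0,0,0,55]]'
python3 -m inch '[[0.2,0,0,0,0,0,55],[0,0,0,0,0,0,55],[0,0,0,0,0,0,55]]'
python3 plan.py 0.45 -0.06 0.0725 90
```

```text
time_s: 6.43
ee_pos: [0.4505, -0.056, 0.0773]
tool_rot: [-0.499, 0.5, 0.501, 0.499]
contact_force: [-0.0, 0.1, -0.3]
finger_gap: 0.0599
time_s: 6.68
ee_pos: [0.4518, -0.0571, 0.0736]
tool_rot: [-0.5, 0.5, 0.5, 0.5]
contact_force: [-1.1, -0.6, -1.4]
finger_gap: 0.0598
t 6.6833 pos [ 0.4518 -0.0571  0.0736] turn units [-0.006 -0.001  0.004] shift(after turn) [ 0.037  0.06  -0.098] shift(before) [ 0.037  0.06  -0.098] F [-1.1 -0.6 -1.4] gap 0.0598
```

```bash
python3 -m inch '[[0.05,0,0,0,0,0,55],[0,0,0,0,0,0,75],[0,0,0,0,0,0,80],[0,0,0,0,0,0,80],[0,0,0,0,0,0,80]]'
python3 -m inch '[[-0.3,0,0,0,0,0,87],[-0.8,0,0,0,0,0,87],[-1,0,0,0,0,0,87],[-1,0,0,0,0,0,87],[-0.8,0,0,0,0,0,87]]'
python3 -m inch '[[0,0,0,1,0,0,87],[0,0,0,1,0,0,87],[0,0,0,1,0,0,87],[0,0,0,1,0,0,87],[0,0,0,1,0,0,87]]'
python3 -m inch '[[0,0,0,1,0,0,87],[0,0,0,1,0,0,87],[0,0,0,1,0,0,87],[0,0,0,1,0,0,87],[0,0,0,1,0,0,87]]'
python3 -m inch '[[0,0,0,1,0,0,87],[0,0,0,1,0,0,87],[0,0,0,1,0,0,87],[0,0,0,1,0,0,87],[0,0,0,1,0,0,87]]'
python3 -m inch '[[0,0,0,0,0,0,87],[0,0,0,0,0,0,87],[0,0,0,0,0,0,87]]'
python3 plan.py 0.45 -0.06 0.18 0;python3 snap.py mid2;python3 snap.py side2 side
```

```text
time_s: 7.1
ee_pos: [0.4516, -0.0575, 0.0722]
tool_rot: [-0.5, 0.5, 0.499, 0.501]
contact_force: [-0.3, -0.4, 0.4]
finger_gap: 0.0768
time_s: 7.52
ee_pos: [0.4517, -0.0574, 0.1916]
tool_rot: [-0.5, 0.5, 0.499, 0.501]
contact_force: [1.1, -1.1, -0.5]
finger_gap: 0.0865
time_s: 7.93
ee_pos: [0.4513, -0.0573, 0.1896]
tool_rot: [-0.352, 0.613, 0.351, 0.614]
contact_force: [0.8, 0.8, -0.7]
finger_gap: 0.0872
time_s: 8.35
ee_pos: [0.4513, -0.0573, 0.1895]
tool_rot: [-0.181, 0.683, 0.181, 0.684]
contact_force: [0.5, -0.3, -0.4]
finger_gap: 0.087
time_s: 8.77
ee_pos: [0.4513, -0.0573, 0.1895]
tool_rot: [0.002, 0.707, -0.002, 0.707]
contact_force: [0.1, -0.6, -1.2]
finger_gap: 0.0869
time_s: 9.02
ee_pos: [0.4513, -0.0573, 0.1891]
tool_rot: [-0.001, 0.707, 0.001, 0.707]
contact_force: [0.3, 0.3, 0.1]
finger_gap: 0.0874
t 9.0167 pos [ 0.4513 -0.0573  0.1891] turn units [0.016 0.004 0.001] shift(after turn) [ 0.304 -0.09  -0.044] shift(before) [ 0.304 -0.09  -0.044] F [0.3 0.3 0.1] gap 0.0874
9.0167 [ 0.4513 -0.0573  0.1891] yaw 0.1 x [ 4.e-04 -1.e-04 -1.e+00] F [0.3 0.3 0.1] gap 0.0874
9.0667 [ 0.4513 -0.0573  0.189 ] yaw 0.07 x [ 3.e-04 -1.e-04 -1.e+00] F [ 0.9 -0.4 -0.5] gap 0.0871
```

View pics/mid2.png

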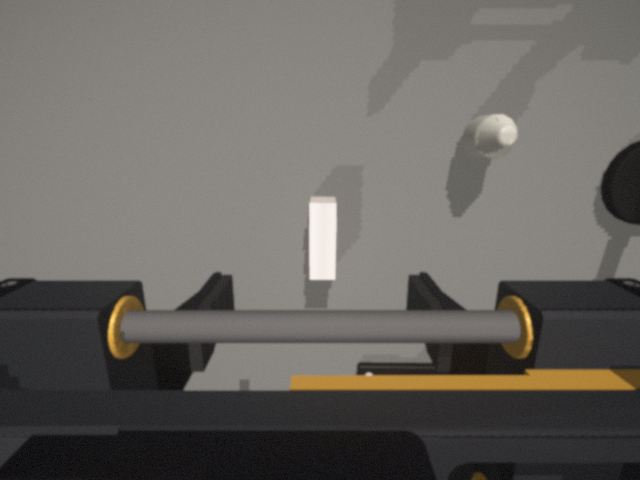

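View pics/side2.png

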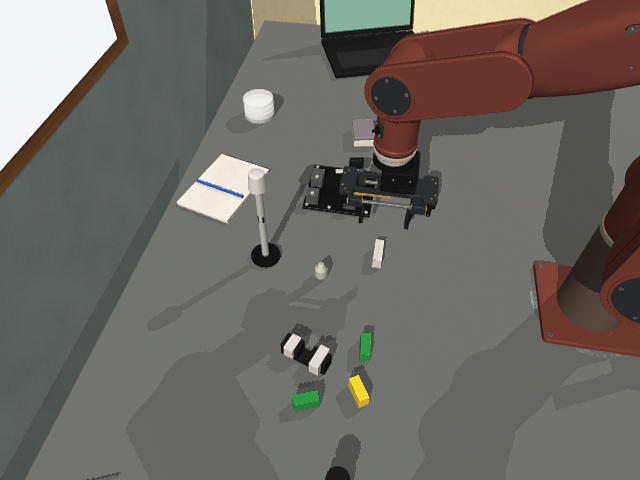

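The spacer stands upright at (322,240) in the wrist view, and the other two remain in the rack. Before regripping, I'll survey the stage from above.

```bash
python3 -m inch '[[-0.4,-0.5,0.2,0,0,0,87],[-0.4,-1,0.4,0,0,0,87],[-0.4,-1,0.4,0,0,0,87],[-0.4,-1,0.4,0,0,0,87],[-0.4,-1,0.4,0,0,0,87]]'
python3 -m inch '[[0,-1,0.4,0,0,0,87],[0,-1,0.4,0,0,0,87],[0,-1,0.4,0,0,0,87],[0,-1,0.4,0,0,0,87],[0,-0.9,0.3,0,0,0,87]]'
python3 -m inch '[[0,0,0,0,0,0,87],[0,0,0,0,0,0,87],[0,0,0,0,0,0,87],[0,0,0,0,0,0,87]]'
python3 snap.py stage1
```

```text
time_s: 9.53
ee_pos: [0.5055, -0.1937, 0.2494]
tool_rot: [-0.0, 0.707, 0.0, 0.707]
contact_force: [0.2, 0.1, -0.0]
finger_gap: 0.0871
time_s: 9.95
ee_pos: [0.5624, -0.3413, 0.2485]
tool_rot: [0.0, 0.707, -0.0, 0.707]
contact_force: [0.0, 0.2, 0.9]
finger_gap: 0.0871
time_s: 10.28
ee_pos: [0.5617, -0.3383, 0.2486]
tool_rot: [0.0, 0.707, 0.0, 0.707]
contact_force: [0.1, 0.6, 0.6]
finger_gap: 0.0868
10.2833 [ 0.5617 -0.3383  0.2486] yaw -0.0 x [-6.e-04  8.e-04 -1.e+00] F [0.1 0.6 0.6] gap 0.0868
```

View pics/stage1.png

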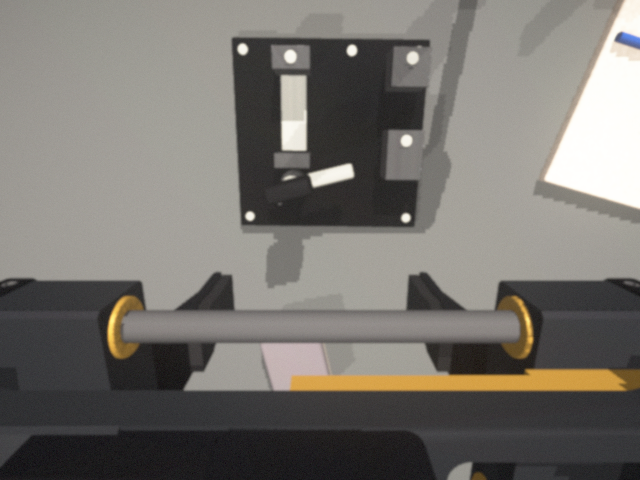

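The stage is in full view. The plate's corners are about (233,38), (430,41), (416,226) and (240,225). The jaw is at (292,160), the stop at (290,57), and the clip's finger is parked. The light band is a lane marking in the gap. Next I enlarge it to measure.

```bash
python3 - <<'E'
from h import *
s,d=load("stage1");c=d["color"][28:238,222:442]
g=np.clip(c.astype(float)*1.8,0,255).astype(np.uint8)
cv2.imwrite("pics/stage1z.png",cv2.resize(g,None,fx=2.8,fy=2.8,interpolation=cv2.INTER_CUBIC))
g=np.clip(d["color"][34:204,260:360].astype(float)*2.2,0,255).astype(np.uint8)
cv2.imwrite("pics/stage1y.png",cv2.resize(g,None,fx=3.5,fy=3.5,interpolation=cv2.INTER_CUBIC))
E
```

```text
(no output)
```

View pics/stage1z.png

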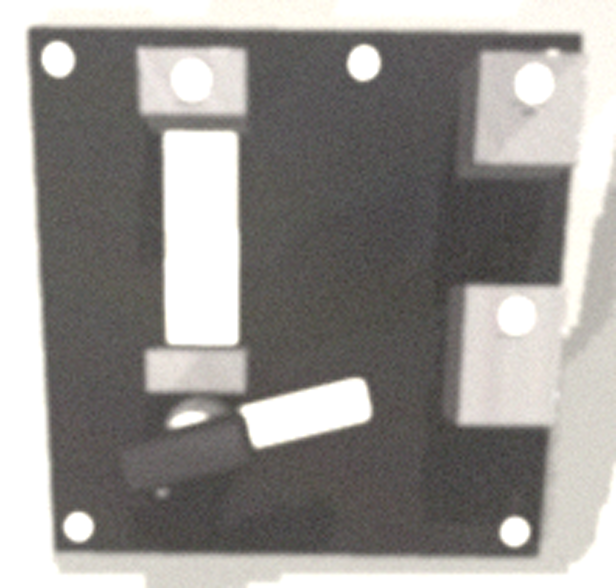

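View pics/stage1y.png

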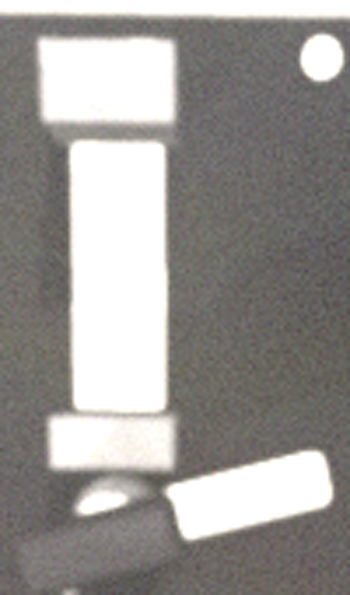

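```bash
python3 - <<'E'
from h import *
s,d=load("stage1");Q=cloud(s,d)
f=lambda a,k,o:np.array(a)/k+np.array(o)-0.5+0.5/k
pr=lambda n,uv,z:print(n,(ray(s,d,uv,z)[:,:2]*1000).round(1).tolist())
y=lambda a:f(a,3.5,(260,34)); z=lambda a:f(a,2.8,(222,28))
pr("jaw inner L,R / outer L,R",y([(49,416),(178,416),(47,470),(178,469)]),.038)
pr("stop inner L,R/outer",y([(42,123),(176,123),(37,38),(177,38)]),.038)
pr("lane far L,R near L,R",y([(69,141),(167,141),(73,410),(166,411)]),.008)
pr("plate TL TR BL BR",z([(28,28),(582,35),(55,552),(538,555)]),.008)
P=ray(s,d,z([(28,28),(582,35),(55,552),(538,555)]),.008)[:,:2]
pr("parked A L edge in, tops R",z([(481,51),(474,163),(465,285),(458,424),(581,165),(563,286),(553,425)]),.038)
# fit stage from plate corners
L=np.array([(-53,95),(117,95),(-53,-70),(117,-70)])/1e3
A=L-L.mean(0);B=P-P.mean(0);H=A.T@B;th=np.arctan2(H[0,1]-H[1,0],H[0,0]+H[1,1]);c,sn=np.cos(th),np.sin(th);Rm=np.array([[c,-sn],[sn,c]])
o=P.mean(0)-Rm@L.mean(0);print("yaw",np.degrees(th),"origin",o,"resid mm",((P-(L@Rm.T+o))*1000).round(1).tolist())
print("shaft",o+Rm@[0,-.026])
for uv in [(290,190),(292,160),(290,57),(292,110),(335,176)]: print(uv,Q[uv[1],uv[0]].round(4))
E
```

```text
jaw inner L,R / outer L,R [[522.8, -274.0], [553.7, -274.0], [521.9, -286.7], [553.6, -286.5]]
stop inner L,R/outer [[523.5, -209.7], [553.7, -209.7], [523.0, -192.5], [554.0, -192.5]]
lane far L,R near L,R [[526.2, -208.5], [550.6, -208.5], [525.3, -273.4], [549.7, -273.7]]
plate TL TR BL BR [[486.6, -180.2], [654.7, -182.1], [485.1, -343.5], [653.1, -344.4]]
parked A L edge in, tops R [[618.7, -193.4], [618.3, -222.2], [617.5, -255.5], [617.5, -296.1], [648.9, -222.7], [646.4, -255.7], [646.5, -296.3]]
yaw -0.5177664284063597 origin [ 0.53774344 -0.27475135] resid mm [[1.0, -0.9], [-0.9, -1.2], [0.9, 0.8], [-1.0, 1.4]]
shaft [ 0.53750849 -0.30075029]
(290, 190) [ 0.5396 -0.2993  0.0824]
(292, 160) [ 0.538  -0.2801  0.0377]
(290, 57) [ 0.5383 -0.2017  0.0402]
(292, 110) [ 0.5367 -0.2381  0.0088]
(335, 176) [ 0.5741 -0.2925  0.0476]
```

The gap is 64.3 mm (nominal 65), so the long stop and long spacer are confirmed. The stage origin is about (0.5382, -0.2743) with yaw about -0.4°. Next I measure the spacer on the bench.

```bash
python3 - <<'E'
from h import *
s,d=load("mid2");Q=cloud(s,d);c=d["color"]
m=((c.min(2)>150)&(abs(Q[...,2]-.030)<.004)).astype(np.uint8);m[:190]=0;m[284:]=0;m[:,:300]=0;m[:,345:]=0
vu=np.argwhere(m>0)[:,::-1];P=ray(s,d,vu,.030)[:,:2]*1000
print(len(vu),cv2.minAreaRect(P.astype(np.float32)),P.mean(0),np.median(Q[m>0][:,2]))
E
python3 plan.py 0.4515 -0.0573 0.18 0
```

```text
2078 ((453.135498046875, -55.683658599853516), (60.5721549987793, 19.606300354003906), 89.64983367919922) [452.90865175 -55.14991522] 0.02997129227059478
t 10.3333 pos [ 0.5618 -0.3382  0.2488] turn units [ 0.001 -0.002 -0.004] shift(after turn) [ 2.294  9.364 -3.677] shift(before) [ 2.298  9.364 -3.676] F [-0.  -0.2 -0.3] gap 0.0871
```

```bash
python3 -m inch '[[0,0.5,-0.2,0,0,0,87],[0,1,-0.4,0,0,0,87],[0,1,-0.4,0,0,0,87],[0,1,-0.4,0,0,0,87],[0,1,-0.4,0,0,0,87]]'
python3 -m inch '[[0.3,1,-0.4,0,0,0,87],[0.5,1,-0.4,0,0,0,87],[0.5,1,-0.4,0,0,0,87],[0.5,1,-0.4,0,0,0,87],[0.5,0.9,-0.25,0,0,0,87]]'
python3 -m inch '[[0,0,0,0,0,0,60],[0,0,0,0,0,0,60],[0,0,0,0,0,0,60]]'
python3 plan.py 0.4522 -0.0557 0.080 0;python3 snap.py mid3
```

```text
time_s: 10.75
ee_pos: [0.5071, -0.2022, 0.2489]
tool_rot: [0.0, 0.707, -0.0, 0.707]
contact_force: [0.7, 0.9, 0.3]
finger_gap: 0.0869
time_s: 11.17
ee_pos: [0.4511, -0.0549, 0.1794]
tool_rot: [-0.0, 0.707, 0.0, 0.707]
contact_force: [0.9, 0.3, -0.1]
finger_gap: 0.087
time_s: 11.42
ee_pos: [0.4532, -0.0571, 0.1806]
tool_rot: [-0.0, 0.706, -0.0, 0.708]
contact_force: [-0.5, -0.2, 0.8]
finger_gap: 0.0747
t 11.4167 pos [ 0.4532 -0.0571  0.1806] turn units [0.004 0.017 0.009] shift(after turn) [ 3.354  0.048 -0.035] shift(before) [ 3.354  0.051 -0.041] F [-0.5 -0.2  0.8] gap 0.0747
11.4167 [ 0.4532 -0.0571  0.1806] yaw 0.02 x [ 1.8e-03 -9.0e-04 -1.0e+00] F [-0.5 -0.2  0.8] gap 0.0747
```

View pics/mid3.png

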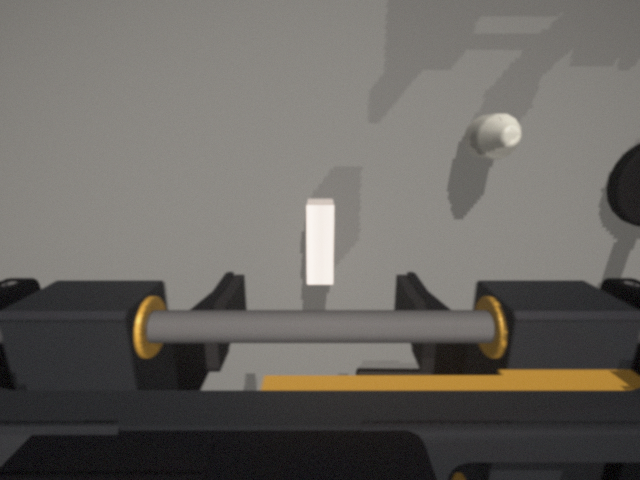

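The spacer is centred between the fingers at u=320. I descend and grip its sides.

```bash
python3 -m inch '[[1,0.05,-0.03,0,0,0,60],[1,0,0,0,0,0,60],[0.7,0,0,0,0,0,60],[0.4,0,0,0,0,0,60],[0.25,0,0,0,0,0,60]]'
python3 -m inch '[[0,0,0,0,0,0,60],[0,0,0,0,0,0,60]]'
python3 plan.py 0.4522 -0.0557 0.080 0
python3 -m inch '[[0,0,0,0,0,0,15],[0,0,0,0,0,0,15],[0,0,0,0,0,0,15],[0,0,0,0,0,0,15],[0,0,0,0,0,0,15]]' 20
python3 -m inch '[[0,0,0,0,0,0,15],[0,0,0,0,0,0,15],[0,0,0,0,0,0,15],[0,0,0,0,0,0,15]]'
python3 plan.py 0.4522 -0.0557 0.080 0
```

```text
time_s: 11.88
ee_pos: [0.4518, -0.0567, 0.0781]
tool_rot: [0.001, 0.708, -0.001, 0.707]
contact_force: [-0.5, 0.5, -0.5]
finger_gap: 0.0604
time_s: 12.05
ee_pos: [0.4527, -0.0565, 0.0799]
tool_rot: [0.001, 0.707, -0.001, 0.707]
contact_force: [0.1, 0.2, 0.6]
finger_gap: 0.0601
t 12.05 pos [ 0.4527 -0.0565  0.0799] turn units [-0.021  0.008  0.003] shift(after turn) [-0.004  0.028 -0.015] shift(before) [-0.004  0.028 -0.015] F [0.1 0.2 0.6] gap 0.0601
time_s: 12.47
ee_pos: [0.4522, -0.0558, 0.0797]
tool_rot: [0.0, 0.707, -0.001, 0.707]
contact_force: [-0.1, -0.3, 0.2]
finger_gap: 0.0345
time_s: 12.8
ee_pos: [0.452, -0.0558, 0.0794]
tool_rot: [0.0, 0.707, -0.0, 0.707]
contact_force: [-0.4, 0.3, 1.4]
finger_gap: 0.0197
t 12.8 pos [ 0.452  -0.0558  0.0794] turn units [-0.013  0.002  0.   ] shift(after turn) [-0.021  0.003  0.006] shift(before) [-0.021  0.003  0.006] F [-0.4  0.3  1.4] gap 0.0197
```

```bash
python3 -m inch '[[-0.2,0,0,0,0,0,15],[-0.6,0,0,0,0,0,15],[-1,0,0,0,0,0,15],[-1,0,0,0,0,0,15],[-0.3,0,0,0,0,0,15]]'
python3 -m inch '[[0,-0.4,0.2,0,0,0,15],[0,-0.8,0.4,0,0,0,15],[0,-0.8,0.4,0,0,0,15],[0,-0.8,0.4,0,0,0,15],[0,-0.8,0.4,0,0,0,15]]'
python3 -m inch '[[0,-0.8,0.4,0,0,0,15],[0,-0.8,0.4,0,0,0,15],[0,-0.4,0.2,0,0,0,15],[0,0,0,0,0,0,15],[0,0,0,0,0,0,15]]'
python3 -m inch '[[0,0,0,0,0,0,15],[0,0,0,0,0,0,15]]'
python3 plan.py 0.5384 -0.2418 0.16 -0.4;python3 snap.py st2
```

```text
time_s: 13.22
ee_pos: [0.454, -0.0564, 0.1768]
tool_rot: [-0.0, 0.705, -0.001, 0.709]
contact_force: [1.3, -0.2, 0.6]
finger_gap: 0.0196
time_s: 13.63
ee_pos: [0.5055, -0.1654, 0.1703]
tool_rot: [0.001, 0.708, -0.0, 0.706]
contact_force: [0.2, 0.1, -0.1]
finger_gap: 0.02
time_s: 14.05
ee_pos: [0.5348, -0.2246, 0.1701]
tool_rot: [0.002, 0.708, -0.0, 0.706]
contact_force: [0.5, 1.0, -1.8]
finger_gap: 0.02
time_s: 14.22
ee_pos: [0.5349, -0.223, 0.1712]
tool_rot: [0.001, 0.708, 0.0, 0.706]
contact_force: [-0.8, -0.2, -0.7]
finger_gap: 0.0199
t 14.2167 pos [ 0.5349 -0.223   0.1712] turn units [ 0.06  -0.017 -0.011] shift(after turn) [ 0.373 -0.626  0.121] shift(before) [ 0.372 -0.627  0.118] F [-0.8 -0.2 -0.7] gap 0.0199
14.2167 [ 0.5349 -0.223   0.1712] yaw -0.04 x [-0.0017  0.0011 -1.    ] F [-0.8 -0.2 -0.7] gap 0.0199
```

View pics/st2.png

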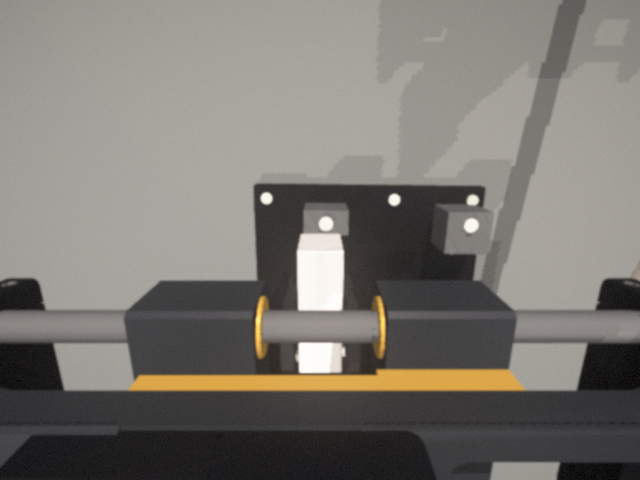

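```bash
python3 -m inch '[[0,-0.62,0.12,0.06,0,0,15],[0.6,0,0,0,0,0,15],[0.5,0,0,0,0,0,15],[0.3,0,0,0,0,0,15],[0,0,0,0,0,0,15]]'
python3 -m inch '[[0,0,0,0,0,0,15],[0,0,0,0,0,0,15],[0,0,0,0,0,0,15]]'
python3 plan.py 0.5384 -0.2418 0.0874 -0.4;python3 snap.py st3; python3 snap.py side3 side
python3 - <<'E'
import cv2
a=cv2.imread("pics/side3.png")[120:250,270:440];cv2.imwrite("pics/side3z.png",cv2.resize(a,None,fx=4.5,fy=4.5,interpolation=cv2.INTER_CUBIC))
E
```

```text
time_s: 14.68
ee_pos: [0.5377, -0.241, 0.1277]
tool_rot: [0.003, 0.708, -0.002, 0.706]
contact_force: [-0.1, 0.3, -1.2]
finger_gap: 0.0198
time_s: 14.93
ee_pos: [0.5399, -0.2426, 0.1315]
tool_rot: [0.002, 0.707, -0.003, 0.708]
contact_force: [0.1, -0.1, -0.8]
finger_gap: 0.02
t 14.9333 pos [ 0.5399 -0.2426  0.1315] turn units [-0.002  0.016  0.01 ] shift(after turn) [ 1.469  0.028 -0.052] shift(before) [ 1.468  0.029 -0.054] F [ 0.1 -0.1 -0.8] gap 0.02
14.9333 [ 0.5399 -0.2426  0.1315] yaw -0.41 x [ 0.0017 -0.001  -1.    ] F [ 0.1 -0.1 -0.8] gap 0.02
14.9833 [ 0.5399 -0.2427  0.1314] yaw -0.42 x [ 0.0017 -0.0011 -1.    ] F [0.1 0.1 0. ] gap 0.0202
```

View pics/st3.png

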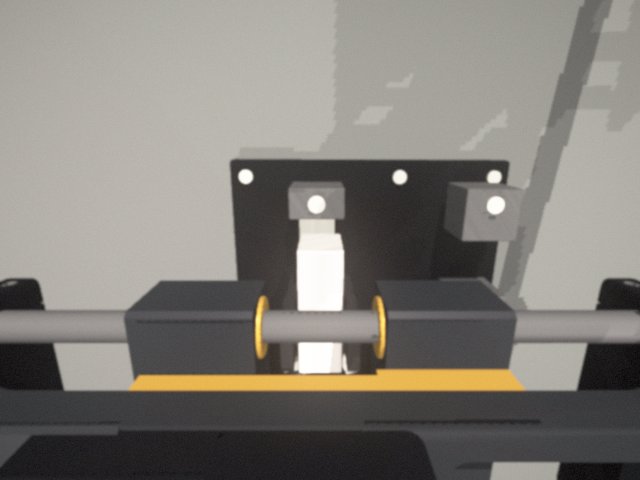

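View pics/side3z.png

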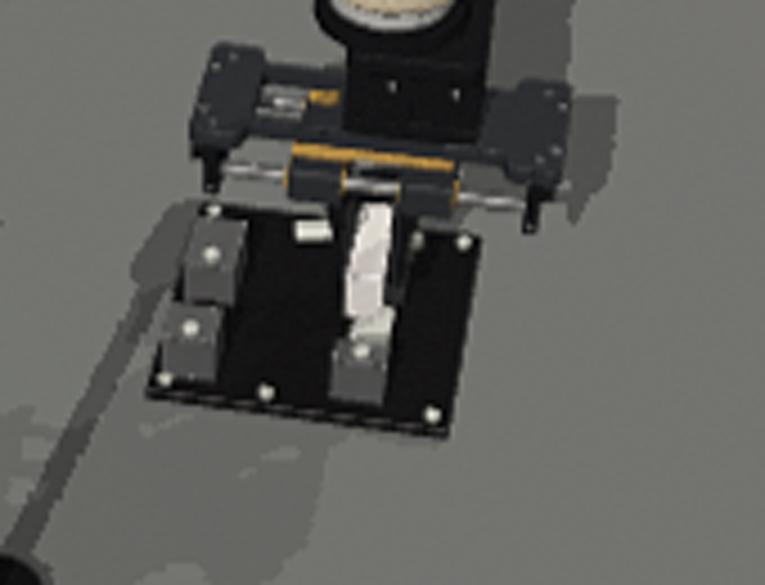

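```bash
python3 - <<'E'
from h import *
s,d=load("st3")
g=np.clip(d["color"][150:290,220:420].astype(float)*1.5,0,255).astype(np.uint8)
cv2.imwrite("pics/st3z.png",cv2.resize(g,None,fx=4,fy=4,interpolation=cv2.INTER_CUBIC))
E
```

```text
(no output)
```

View pics/st3z.png

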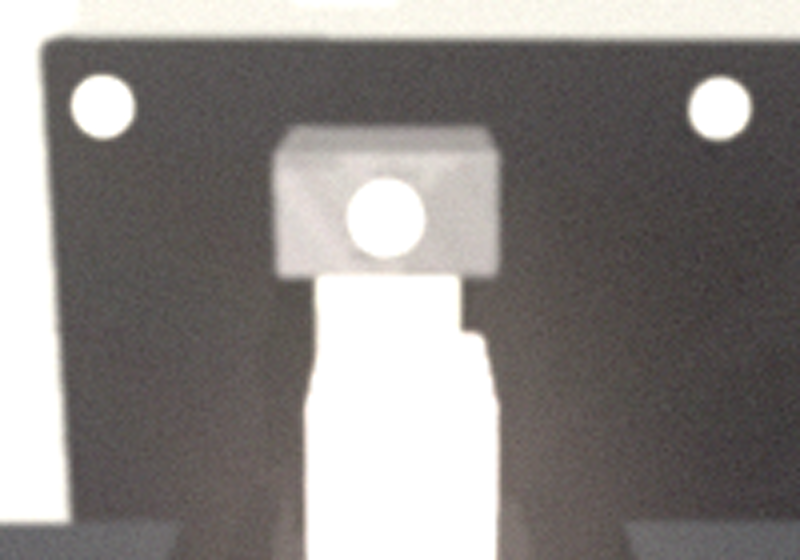

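```bash
python3 - <<'E'
from h import *
s,d=load("st3")
f=lambda a:np.array(a)/4+np.array((220,150))-.375
pr=lambda n,uv,z:print(n,(ray(s,d,f(uv),z)[:,:2]*1000).round(1).tolist())
pr("stop inner L R",[(276,276),(499,276)],.038);pr("stop outer",[(274,152),(500,152)],.038)
zb=s["ee_pos"][2]-.0794
pr("spacer end bottom L?R",[(317,333),(484,333)],zb);pr("spacer end top",[(305,400),(498,400)],zb+.03)
pr("lane far",[(316,276),(461,276)],.008)
E
```

```text
stop inner L R [[523.5, -209.2], [553.7, -209.4]]
stop outer [[523.8, -192.5], [553.6, -192.7]]
spacer end bottom L?R [[529.8, -213.5], [550.9, -213.7]]
spacer end top [[530.2, -212.9], [550.6, -213.0]]
lane far [[527.1, -215.9], [549.8, -216.1]]
```

The spacer's end is 4 mm from the stop and 1.5 mm too far in +x. I'll correct by about +1.4 mm in y and -1.6 mm in x, then lower.

```bash
python3 -m inch '[[0,0.05,-0.055,0,0,0,15],[0.4,0,0,0,0,0,15],[0.3,0,0,0,0,0,15],[0.2,0,0,0,0,0,15],[0,0,0,0,0,0,15]]'
python3 -m inch '[[0,0,0,0,0,0,15],[0,0,0,0,0,0,15]]'
python3 plan.py 0.5382 -0.2412 0.0874 -0.4
```

```text
time_s: 15.45
ee_pos: [0.5361, -0.2401, 0.1005]
tool_rot: [0.004, 0.708, -0.002, 0.706]
contact_force: [0.2, -0.3, -0.4]
finger_gap: 0.0199
time_s: 15.62
ee_pos: [0.5376, -0.241, 0.103]
tool_rot: [0.003, 0.707, -0.003, 0.707]
contact_force: [-0.4, 0.0, -0.2]
finger_gap: 0.0195
t 15.6167 pos [ 0.5376 -0.241   0.103 ] turn units [-0.006 -0.002 -0.002] shift(after turn) [ 0.522 -0.005  0.019] shift(before) [ 0.522 -0.005  0.019] F [-0.4  0.  -0.2] gap 0.0195
```

```bash
python3 -m inch '[[0.2,0,0.01,0,0,0,15],[0.15,0,0,0,0,0,15],[0.1,0,0,0,0,0,15],[0.05,0,0,0,0,0,15],[0,0,0,0,0,0,15]]'
python3 -m inch '[[0,0,0,0,0,0,15],[0,0,0,0,0,0,15]]'
python3 plan.py 0.5382 -0.2412 0.0874 -0.4;python3 snap.py st4
```

```text
time_s: 16.03
ee_pos: [0.5377, -0.2409, 0.0878]
tool_rot: [0.003, 0.707, -0.003, 0.707]
contact_force: [-0.2, 0.3, -0.9]
finger_gap: 0.0195
time_s: 16.2
ee_pos: [0.538, -0.241, 0.0884]
tool_rot: [0.003, 0.707, -0.003, 0.707]
contact_force: [0.2, 0.2, -1.6]
finger_gap: 0.0201
t 16.2 pos [ 0.538  -0.241   0.0884] turn units [-0.006  0.002  0.001] shift(after turn) [ 0.032 -0.005  0.006] shift(before) [ 0.032 -0.005  0.006] F [ 0.2  0.2 -1.6] gap 0.0201
16.2 [ 0.538  -0.241   0.0884] yaw -0.43 x [ 2.e-04 -1.e-04 -1.e+00] F [ 0.2  0.2 -1.6] gap 0.0201
```

View pics/st4.png

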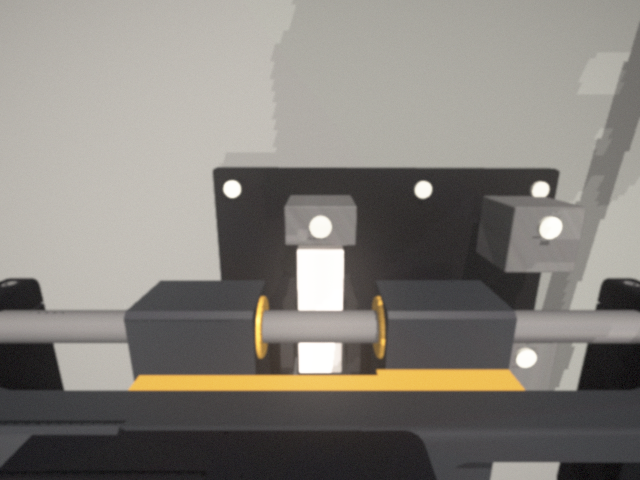

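The spacer fits between the jaw and stop with no side load. I lower the last millimetre and release with a small opening.

```bash
python3 -m inch '[[0.04,0,0,0,0,0,15],[0,0,0,0,0,0,15],[0,0,0,0,0,0,15]]'
python3 -m inch '[[0,0,0,0,0,0,22],[0,0,0,0,0,0,26],[0,0,0,0,0,0,32],[0,0,0,0,0,0,36],[0,0,0,0,0,0,36]]'
python3 -m inch '[[-0.2,0,0,0,0,0,36],[-0.4,0,0,0,0,0,36],[-0.8,0,0,0,0,0,36],[-1,0,0,0,0,0,40],[-1,0,0,0,0,0,40]]'
python3 -m inch '[[-0.8,-0.6,0,0,0,0,60],[0,-1,0,0,0,0,60],[0,-1,0,0,0,0,60],[0,-0.6,0,0,0,0,60],[0,0,0,0,0,0,60]]'
python3 -m inch '[[0,0,0,0,0,0,60],[0,0,0,0,0,0,60]]'
python3 snap.py st5
```

```text
time_s: 16.5
ee_pos: [0.5382, -0.2412, 0.0874]
tool_rot: [0.003, 0.707, -0.003, 0.707]
contact_force: [0.5, -0.7, 0.8]
finger_gap: 0.0198
time_s: 16.92
ee_pos: [0.5379, -0.241, 0.087]
tool_rot: [0.003, 0.707, -0.003, 0.707]
contact_force: [-1.0, -0.0, 0.7]
finger_gap: 0.0339
time_s: 17.33
ee_pos: [0.5376, -0.2408, 0.1907]
tool_rot: [0.003, 0.707, -0.003, 0.707]
contact_force: [0.6, 0.3, -0.5]
finger_gap: 0.0387
time_s: 17.75
ee_pos: [0.537, -0.3408, 0.2151]
tool_rot: [0.003, 0.706, -0.005, 0.708]
contact_force: [-0.7, -0.2, 0.3]
finger_gap: 0.0583
time_s: 17.92
ee_pos: [0.5372, -0.3365, 0.2135]
tool_rot: [0.003, 0.707, -0.003, 0.707]
contact_force: [-0.2, -0.7, 0.1]
finger_gap: 0.0595
17.9167 [ 0.5372 -0.3365  0.2135] yaw -0.44 x [ 2.e-04  4.e-04 -1.e+00] F [-0.2 -0.7  0.1] gap 0.0595
```

View pics/st5.png

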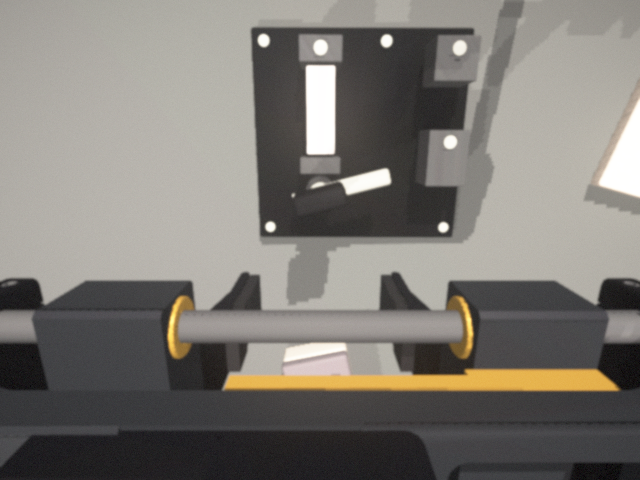

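```bash
python3 - <<'E'
from h import *
s,d=load("st5");Q=cloud(s,d);c=d["color"]
m=((c.min(2)>180)).astype(np.uint8);m[:62]=0;m[160:]=0;m[:,:295]=0;m[:,345:]=0
P=ray(s,d,np.argwhere(m>0)[:,::-1],.038)[:,:2]*1000
print(cv2.minAreaRect(P.astype(np.float32)),np.nanmedian(Q[m>0][:,2]),np.nanpercentile(Q[m>0][:,2],[10,90]))
# knob top
k=(abs(Q[...,2]-.082)<.005)&(abs(Q[...,0]-.538)<.04)&(abs(Q[...,1]+.30)<.03)
print(k.sum(),np.nanmedian(Q[k],0))
P=Q[k][:,:2]*1000;print(cv2.minAreaRect(P.astype(np.float32)),P.mean(0))
vu=np.argwhere(k)[:,::-1];P=ray(s,d,vu,.082)[:,:2]*1000;print(cv2.minAreaRect(P.astype(np.float32)),P.mean(0))
f=(abs(Q[...,2]-.046)<.005)&(abs(Q[...,0]-.57)<.04)&(abs(Q[...,1]+.295)<.03)&(c.min(2)>150)
vu=np.argwhere(f)[:,::-1];P=ray(s,d,vu,.046)[:,:2]*1000;print("finger",f.sum(),cv2.minAreaRect(P.astype(np.float32)),P.mean(0))
g=np.clip(c[20:245,240:480].astype(float)*2.2,0,255).astype(np.uint8)
cv2.imwrite("pics/st5z.png",cv2.resize(g,None,fx=2.6,fy=2.6,interpolation=cv2.INTER_CUBIC))
E
```

```text
((537.9879760742188, -241.88333129882812), (20.13988494873047, 60.3477783203125), 0.20638084411621094) 0.03801115966861396 [0.03693074 0.03896278]
1166 [ 0.53698883 -0.29971171  0.08165337]
((536.9805908203125, -300.2605895996094), (36.08597183227539, 14.085492134094238), 13.591937065124512) [ 537.12887495 -299.70983243]
((537.0068359375, -299.638427734375), (35.473716735839844, 14.034588813781738), 13.858735084533691) [ 537.13038582 -299.62907926]
finger 788 ((560.0369873046875, -293.8185119628906), (57.313446044921875, 13.12073802947998), 11.553299903869629) [ 570.34047811 -291.42071303]
```

View pics/st5z.png

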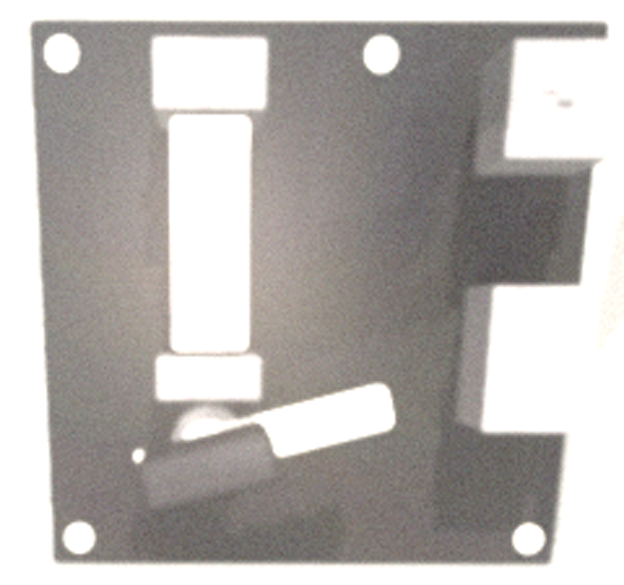

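The spacer is released at stage y of about 32.4 mm with its top at 38 mm, centred. The knob's centre is about (0.537, -0.300), with the wing at about 12–13°. Now I turn the tool to yaw -77.5°, above the knob.

```bash
python3 -m inch '[[0,0,0,1,0,0,45],[0,0,0,1,0,0,45],[0,0,0,1,0,0,45],[0,0,0,1,0,0,45],[0,0,0,1,0,0,45]]'
python3 -m inch '[[0,0,0,1,0,0,45],[0,0,0,1,0,0,45],[0,0,0,1,0,0,45],[0,0,0,1,0,0,45],[0,0,0,1,0,0,45]]'
python3 -m inch '[[0,0,0,1,0,0,45],[0,0,0,1,0,0,45],[0,0,0,0.85,0,0,45],[0,0,0,0,0,0,45],[0,0,0,0,0,0,45]]'
python3 plan.py 0.537 -0.3002 0.123 -77.5;python3 snap.py kn1
```

```text
time_s: 18.38
ee_pos: [0.5374, -0.3356, 0.2132]
tool_rot: [0.187, 0.682, -0.187, 0.682]
contact_force: [0.2, -0.1, 0.1]
finger_gap: 0.0457
time_s: 18.8
ee_pos: [0.5374, -0.3355, 0.2132]
tool_rot: [0.357, 0.611, -0.357, 0.61]
contact_force: [-0.9, -0.1, 0.2]
finger_gap: 0.0455
time_s: 19.22
ee_pos: [0.5374, -0.336, 0.2132]
tool_rot: [0.442, 0.552, -0.442, 0.552]
contact_force: [-0.7, -0.7, 0.4]
finger_gap: 0.0452
t 19.2167 pos [ 0.5374 -0.336   0.2132] turn units [ 0.032 -0.002  0.001] shift(after turn) [ 3.006  0.245 -1.166] shift(before) [ 3.006  0.249 -1.165] F [-0.7 -0.7  0.4] gap 0.0452
19.2167 [ 0.5374 -0.336   0.2132] yaw -77.31 x [-1.e-04  2.e-04 -1.e+00] F [-0.7 -0.7  0.4] gap 0.0452
```

View pics/kn1.png

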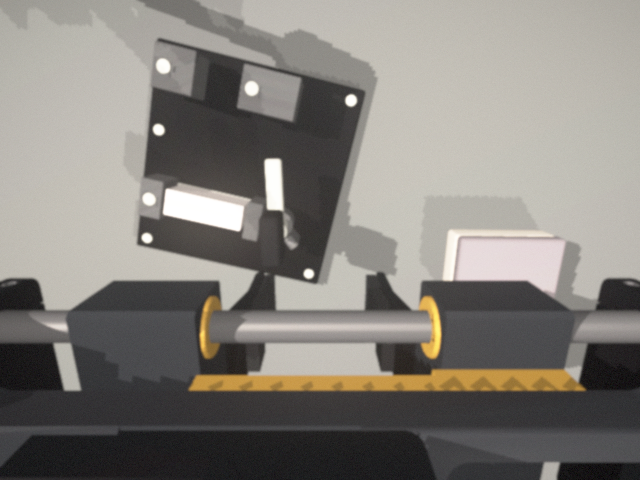

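```bash
python3 -m inch '[[0,0.25,-0.6,0.03,0,0,45],[0,0,-0.57,0,0,0,45],[0,0,0,0,0,0,45],[0,0,0,0,0,0,45],[0,0,0,0,0,0,45]]'
python3 snap.py kn2; python3 plan.py 0.537 -0.3002 0.123 -77.5
python3 - <<'E'
from h import *
for n in("kn1","kn2"):
    s,d=load(n);Q=cloud(s,d);c=d["color"]
    k=(abs(Q[...,2]-.082)<.005)&(abs(Q[...,0]-.538)<.03)&(abs(Q[...,1]+.30)<.03)
    vu=np.argwhere(k)[:,::-1];P=ray(s,d,vu,.082)[:,:2]*1000;print(k.sum(),cv2.minAreaRect(P.astype(np.float32)),P.mean(0))
    f=(abs(Q[...,2]-.046)<.005)&(abs(Q[...,0]-.57)<.04)&(abs(Q[...,1]+.295)<.03)&(c.min(2)>150)
    if f.sum()>20:
        vu=np.argwhere(f)[:,::-1];P=ray(s,d,vu,.046)[:,:2]*1000;m=P.mean(0);w=np.linalg.svd(P-m)[2][0];print("finger",f.sum(),m,np.degrees(np.arctan2(w[1],w[0])))
E
```

```text
time_s: 19.68
ee_pos: [0.5372, -0.3013, 0.2133]
tool_rot: [0.443, 0.551, -0.443, 0.551]
contact_force: [0.5, 0.7, 0.0]
finger_gap: 0.0451
19.6833 [ 0.5372 -0.3013  0.2133] yaw -77.63 x [ 4.e-04 -7.e-04 -1.e+00] F [0.5 0.7 0. ] gap 0.0451
t 19.7333 pos [ 0.5371 -0.3016  0.2133] turn units [-0.028  0.007 -0.003] shift(after turn) [ 3.01   0.005 -0.047] shift(before) [ 3.01   0.004 -0.05 ] F [ 0.3  0.1 -0.7] gap 0.0451
1073 ((538.8485717773438, -300.56329345703125), (35.35239028930664, 14.056340217590332), 13.873655319213867) [ 539.21022455 -300.47179033]
finger 838 [ 570.5455333  -292.69266819] -163.67617522282762
1035 ((538.8392944335938, -300.0299987792969), (35.32845687866211, 13.809046745300293), 13.753253936767578) [ 538.97423439 -299.98117601]
finger 792 [ 571.52345286 -291.92217616] -166.7194117292646
```

View pics/kn2.png

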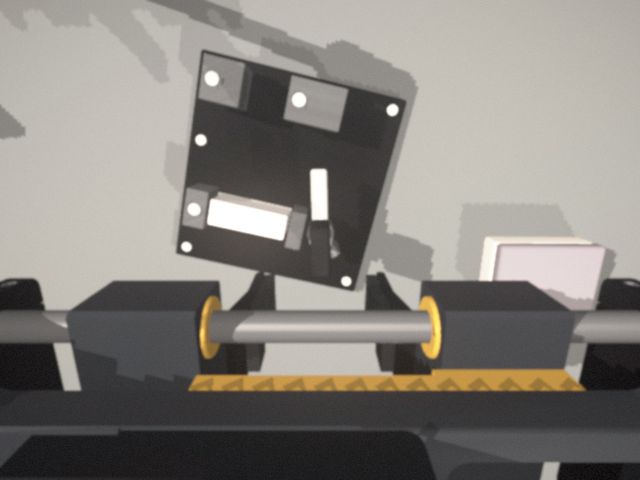

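Wing angle is 13.7°. Combining the two yaw views removes the camera bias and puts the knob at about (0.5378, -0.3008). Descending.

```bash
python3 plan.py 0.5378 -0.3008 0.123 -76.3
python3 -m inch '[[1,0.03,-0.02,-0.21,0,0,45],[1,0,0,0,0,0,45],[0.5,0,0,0,0,0,45],[0.3,0,0,0,0,0,45],[0.2,0,0,0,0,0,45]]'
python3 -m inch '[[0,0,0,0,0,0,45],[0,0,0,0,0,0,45],[0,0,0,0,0,0,45]]'
python3 plan.py 0.5378 -0.3008 0.123 -76.3; python3 snap.py kn3; python3 snap.py side4 side
python3 - <<'E'
import cv2
a=cv2.imread("pics/side4.png")[110:240,270:440];cv2.imwrite("pics/side4z.png",cv2.resize(a,None,fx=4.5,fy=4.5,interpolation=cv2.INTER_CUBIC))
E
```

```text
t 19.7333 pos [ 0.5371 -0.3016  0.2133] turn units [-0.228  0.007 -0.003] shift(after turn) [ 3.01   0.028 -0.022] shift(before) [ 3.01   0.026 -0.024] F [ 0.3  0.1 -0.7] gap 0.0451
time_s: 20.15
ee_pos: [0.5372, -0.3006, 0.1216]
tool_rot: [0.438, 0.556, -0.438, 0.555]
contact_force: [0.5, -0.4, 0.4]
finger_gap: 0.0449
time_s: 20.4
ee_pos: [0.5386, -0.3011, 0.1247]
tool_rot: [0.438, 0.555, -0.438, 0.556]
contact_force: [0.5, 0.8, -0.1]
finger_gap: 0.0448
t 20.4 pos [ 0.5386 -0.3011  0.1247] turn units [-0.026  0.019 -0.016] shift(after turn) [ 0.055 -0.025 -0.016] shift(before) [ 0.055 -0.025 -0.016] F [ 0.5  0.8 -0.1] gap 0.0448
20.4 [ 0.5386 -0.3011  0.1247] yaw -76.46 x [ 0.0021 -0.0016 -1.    ] F [ 0.5  0.8 -0.1] gap 0.0448
20.45 [ 0.5386 -0.301   0.1247] yaw -76.45 x [ 0.0023 -0.0017 -1.    ] F [ 0.4 -0.4 -0.4] gap 0.045
```

View pics/kn3.png

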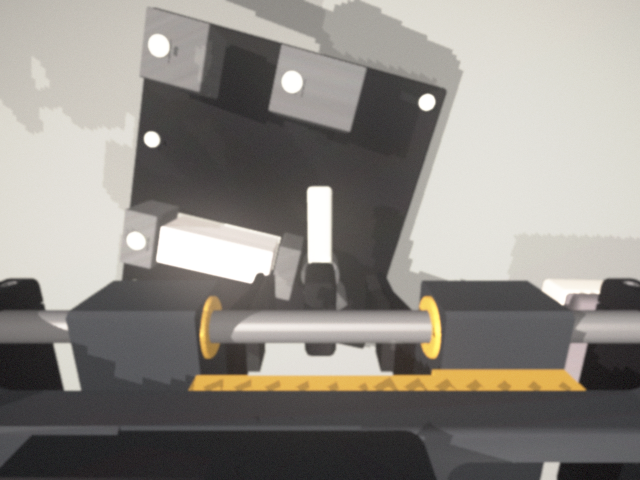

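View pics/side4z.png

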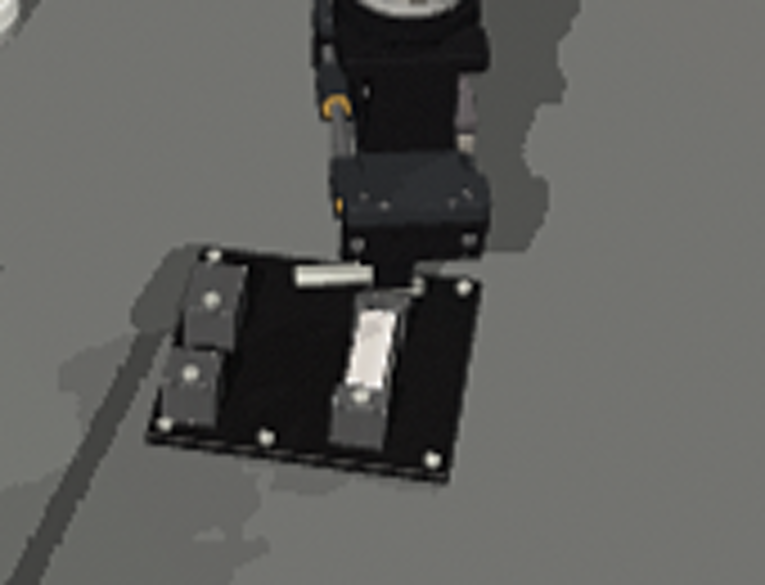

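The knob (320,300) and finger (319,225) are aligned and centred between the jaws. I grip it.

```bash
python3 -m inch '[[0.04,0,0,0,0,0,8],[0,0,0,0,0,0,8],[0,0,0,0,0,0,8],[0,0,0,0,0,0,8],[0,0,0,0,0,0,8]]' 40
python3 -m inch '[[0,0,0,0,0,0,8],[0,0,0,0,0,0,8],[0,0,0,0,0,0,8]]'
python3 plan.py 0.5378 -0.3008 0.123 -76.3
```

```text
time_s: 20.92
ee_pos: [0.5377, -0.3003, 0.1219]
tool_rot: [0.438, 0.555, -0.438, 0.555]
contact_force: [-0.8, 0.7, 0.4]
finger_gap: 0.0191
time_s: 21.17
ee_pos: [0.5379, -0.3009, 0.1219]
tool_rot: [0.437, 0.555, -0.438, 0.556]
contact_force: [0.6, -3.6, -2.1]
finger_gap: 0.0139
t 21.1667 pos [ 0.5379 -0.3009  0.1219] turn units [-0.026  0.011 -0.002] shift(after turn) [-0.035 -0.002 -0.003] shift(before) [-0.035 -0.002 -0.003] F [ 0.6 -3.6 -2.1] gap 0.0139
```

Gripped at 13.9 mm with little side force. I pull up about 11 mm.

```bash
python3 -m inch '[[-0.1,0,0,0,0,0,8],[-0.1,0,0,0,0,0,8],[-0.1,0,0,0,0,0,8],[-0.07,0,0,0,0,0,8],[0,0,0,0,0,0,8]]'
python3 -m inch '[[0,0,0,0,0,0,8],[0,0,0,0,0,0,8]]'
python3 plan.py 0.5378 -0.3008 0.133 -76.3;python3 snap.py kn4
python3 - <<'E'
from h import *
s,d=load("kn4");Q=cloud(s,d)
for n in ("kn3","kn4"):
    s,d=load(n);Q=cloud(s,d);c=d["color"]
    m=(c.min(2)>150)&(np.mgrid[:480,:640][1]>305)&(np.mgrid[:480,:640][1]<335)&(np.mgrid[:480,:640][0]>170)&(np.mgrid[:480,:640][0]<265)
    print(n,m.sum(),np.nanmedian(Q[m][:,2]))
E
```

```text
time_s: 21.58
ee_pos: [0.5378, -0.3008, 0.1327]
tool_rot: [0.437, 0.555, -0.438, 0.556]
contact_force: [2.8, -5.2, -6.3]
finger_gap: 0.0139
time_s: 21.75
ee_pos: [0.5378, -0.3008, 0.1323]
tool_rot: [0.437, 0.555, -0.438, 0.556]
contact_force: [2.0, -5.8, -7.4]
finger_gap: 0.0137
t 21.75 pos [ 0.5378 -0.3008  0.1323] turn units [-0.027  0.01  -0.002] shift(after turn) [-0.023  0.002 -0.001] shift(before) [-0.023  0.002 -0.001] F [ 2.  -5.8 -7.4] gap 0.0137
21.75 [ 0.5378 -0.3008  0.1323] yaw -76.46 x [ 5.e-04 -1.e-03 -1.e+00] F [ 2.  -5.8 -7.4] gap 0.0137
kn3 1897 0.04587889315646679
kn4 1982 0.05616122049582317
```

View pics/kn4.png

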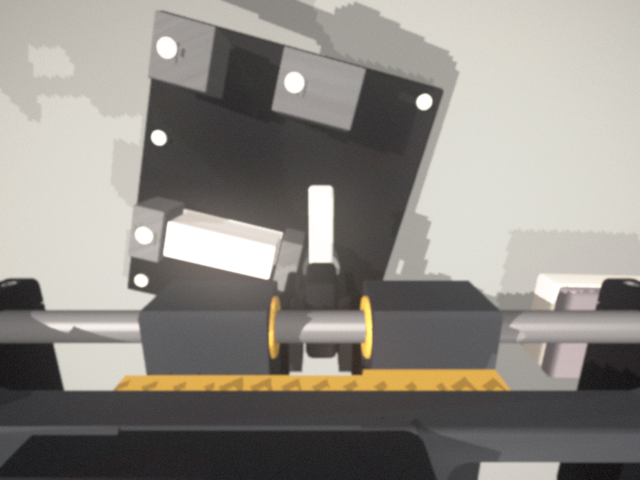

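The finger is lifted 10.3 mm (depth 45.9 to 56.2 mm) and the spring pulls about 7 N. I turn it CCW.

```bash
python3 -m inch '[[0,0,0,-0.5,0,0,8],[0,0,0,-0.8,0,0,8],[0,0,0,-0.8,0,0,8],[0,0,0,-0.8,0,0,8]]'
python3 snap.py kn5; python3 plan.py 0.5378 -0.3008 0.133 -1.5
```

```text
time_s: 22.13
ee_pos: [0.5377, -0.3007, 0.1322]
tool_rot: [0.347, 0.616, -0.347, 0.616]
contact_force: [2.4, -4.9, -6.9]
finger_gap: 0.0137
22.1333 [ 0.5377 -0.3007  0.1322] yaw -58.83 x [ 3.e-04 -6.e-04 -1.e+00] F [ 2.4 -4.9 -6.9] gap 0.0137
t 22.1833 pos [ 0.5377 -0.3007  0.1322] turn units [-9.503e+00  4.000e-03  4.000e-03] shift(after turn) [-0.028 -0.004  0.004] shift(before) [-0.028  0.001  0.005] F [ 2.8 -4.6 -7.5] gap 0.0144
```

```bash
python3 -m inch '[[0,0,0,-0.8,0,0,8],[0,0,0,-0.9,0,0,8],[0,0,0,-0.9,0,0,8],[0,0,0,-0.9,0,0,8],[0,0,0,-0.9,0,0,8]]'
python3 -m inch '[[0,0,0,-0.9,0,0,8],[0,0,0,-0.9,0,0,8],[0,0,0,-0.9,0,0,8],[0,0,0,-0.9,0,0,8],[0,0,0,-0.6,0,0,8]]'
python3 -m inch '[[0,0,0,-0.4,0,0,8],[0,0,0,0,0,0,8]]'
python3 snap.py kn6; python3 plan.py 0.5378 -0.3008 0.133 -1.5
```

```text
time_s: 22.6
ee_pos: [0.5375, -0.3005, 0.132]
tool_rot: [0.197, 0.679, -0.197, 0.679]
contact_force: [1.5, -4.2, -6.1]
finger_gap: 0.0141
time_s: 23.02
ee_pos: [0.5372, -0.3005, 0.1319]
tool_rot: [0.044, 0.706, -0.044, 0.705]
contact_force: [2.0, -4.8, -6.1]
finger_gap: 0.0136
time_s: 23.18
ee_pos: [0.5372, -0.3005, 0.132]
tool_rot: [0.031, 0.707, -0.031, 0.706]
contact_force: [2.4, -5.3, -7.1]
finger_gap: 0.0139
23.1833 [ 0.5372 -0.3005  0.132 ] yaw -4.97 x [-0.0011 -0.     -1.    ] F [ 2.4 -5.3 -7.1] gap 0.0139
t 23.2333 pos [ 0.5372 -0.3005  0.1321] turn units [-0.602 -0.01   0.001] shift(after turn) [-0.032 -0.009  0.019] shift(before) [-0.032 -0.008  0.019] F [ 2.2 -4.2 -7.3] gap 0.0135
```

View pics/kn6.png

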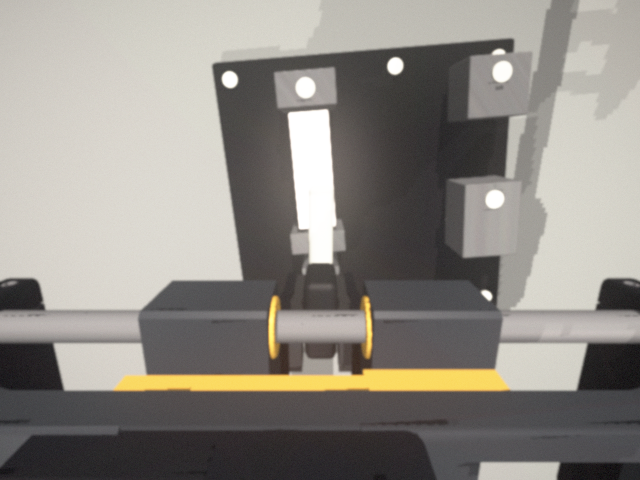

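The finger points along the gap over the spacer, about 5° short of the notch. I turn 3° more and lower it.

```bash
python3 -m inch '[[0,0,0,-0.5,0,0,8],[0,0,0,0,0,0,8],[0.1,0,0,0,0,0,8],[0.1,0,0,0,0,0,8],[0.1,0,0,0,0,0,8]]'
python3 -m inch '[[0.04,0,0,0,0,0,8],[0,0,0,0,0,0,8],[0,0,0,0,0,0,8]]'
python3 plan.py 0.5378 -0.3008 0.1219 -0.4;python3 snap.py kn7
python3 - <<'E'
from h import *
s,d=load("kn7");Q=cloud(s,d)
for u,v in [(320,230),(320,240),(321,250)]: print(Q[v,u])
E
```

```text
time_s: 23.65
ee_pos: [0.5373, -0.3005, 0.1235]
tool_rot: [0.013, 0.707, -0.013, 0.707]
contact_force: [-2.0, -5.1, -4.4]
finger_gap: 0.0137
time_s: 23.9
ee_pos: [0.5374, -0.3004, 0.1224]
tool_rot: [0.013, 0.707, -0.013, 0.707]
contact_force: [-1.3, -4.6, -4.2]
finger_gap: 0.0139
t 23.9 pos [ 0.5374 -0.3004  0.1224] turn units [-0.29 -0.01  0.  ] shift(after turn) [ 0.017 -0.012  0.015] shift(before) [ 0.017 -0.011  0.015] F [-1.3 -4.6 -4.2] gap 0.0139
23.9 [ 0.5374 -0.3004  0.1224] yaw -2.14 x [-0.001 -0.    -1.   ] F [-1.3 -4.6 -4.2] gap 0.0139
[ 0.53857383 -0.2689613   0.04645286]
[ 0.53838283 -0.27415347  0.04627   ]
[ 0.53869318 -0.27940904  0.04624083]
```

View pics/kn7.png

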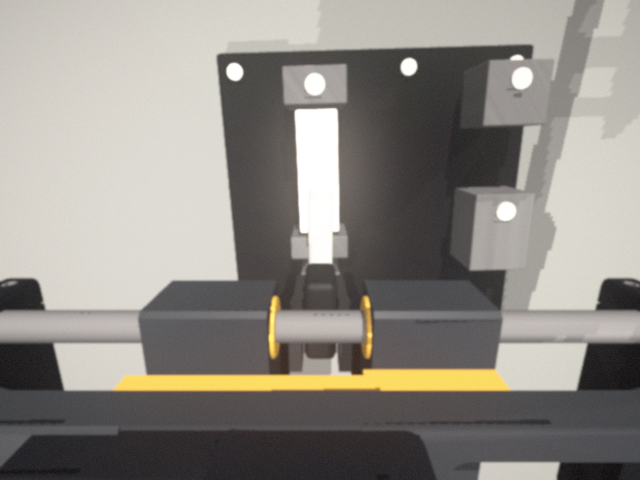

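The finger top is back at 46 mm, so it is down in the notch. I release and retreat straight up.

```bash
python3 -m inch '[[0,0,0,0,0,0,20],[0,0,0,0,0,0,30],[0,0,0,0,0,0,40],[0,0,0,0,0,0,45],[0,0,0,0,0,0,45]]'
python3 -m inch '[[-0.3,0,0,0,0,0,45],[-0.8,0,0,0,0,0,45],[-1,0,0,0,0,0,45],[-1,0,0,0,0,0,45],[-0.8,-0.5,0,0,0,0,45]]'
python3 -m inch '[[0,-1,0,0,0,0,45],[0,-0.5,0,0,0,0,45],[0,0,0,0,0,0,45],[0,0,0,0,0,0,45],[0,0,0,0,0,0,45]]'
python3 snap.py fin1; python3 snap.py fins side
python3 - <<'E'
from h import *
s,d=load("fin1");Q=cloud(s,d);c=d["color"]
k=(abs(Q[...,2]-.082)<.006)&(abs(Q[...,0]-.538)<.03)&(abs(Q[...,1]+.30)<.03)
P=ray(s,d,np.argwhere(k)[:,::-1],.082)[:,:2]*1000;print("knob",k.sum(),np.median(Q[k][:,2]),cv2.minAreaRect(P.astype(np.float32)))
f=(abs(Q[...,2]-.046)<.003)&(abs(Q[...,0]-.538)<.03)&(Q[...,1]>-.29)&(Q[...,1]<-.235)
P=ray(s,d,np.argwhere(f)[:,::-1],.046)[:,:2]*1000;print("finger",f.sum(),np.median(Q[f][:,2]),cv2.minAreaRect(P.astype(np.float32)))
m=(c.min(2)>180)&(abs(Q[...,2]-.038)<.003)&(abs(Q[...,0]-.538)<.03)&(Q[...,1]>-.28)&(Q[...,1]<-.21)
P=ray(s,d,np.argwhere(m)[:,::-1],.038)[:,:2]*1000;print("spacer",m.sum(),cv2.minAreaRect(P.astype(np.float32)))
E
python3 - <<'E'
import cv2
a=cv2.imread("pics/fins.png");cv2.imwrite("pics/finsz.png",cv2.resize(a[100:420,230:450],None,fx=1.8,fy=1.8,interpolation=cv2.INTER_CUBIC))
E
```

```text
time_s: 24.37
ee_pos: [0.5381, -0.3, 0.1231]
tool_rot: [0.013, 0.707, -0.013, 0.707]
contact_force: [-0.4, 0.4, -0.7]
finger_gap: 0.0386
time_s: 24.78
ee_pos: [0.5379, -0.3136, 0.2429]
tool_rot: [0.012, 0.706, -0.012, 0.708]
contact_force: [0.3, -1.5, -0.4]
finger_gap: 0.0449
time_s: 25.2
ee_pos: [0.535, -0.3593, 0.2382]
tool_rot: [0.014, 0.708, -0.012, 0.706]
contact_force: [0.3, -0.2, -0.3]
finger_gap: 0.0449
25.2 [ 0.535  -0.3593  0.2382] yaw -2.08 x [-0.0021  0.0025 -1.    ] F [ 0.3 -0.2 -0.3] gap 0.0449
25.25 [ 0.5351 -0.3591  0.2383] yaw -2.04 x [-0.002   0.0023 -1.    ] F [-0.2  0.4 -0.5] gap 0.0451
knob 1020 0.08168158674325424 ((537.2178344726562, -299.982421875), (34.65605926513672, 13.399703979492188), 87.95211791992188)
finger 742 0.04585345336186569 ((538.447509765625, -264.9739074707031), (34.77572250366211, 11.567154884338379), 87.65198516845703)
spacer 1630 ((537.88818359375, -245.6228790283203), (67.43460083007812, 19.933645248413086), 89.55557250976562)
```

View pics/fin1.png

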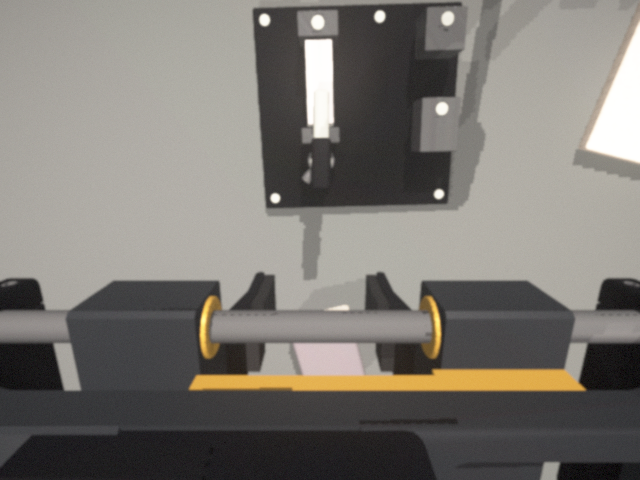

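View pics/finsz.png

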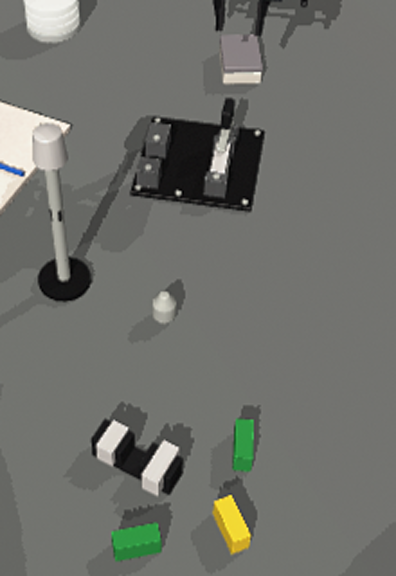

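The spacer's far end is still at y = -211.9 mm (-211.8 when it was released). The clip is at about 88° with the finger top at 45.9 mm, so it is down. Nothing else has moved. Handing in.

```bash
python3 -c "
from workcell import arm,readout
print(arm.hand_in());print(readout.read_state()['time_s'])"
```

```text
the job is handed in; nothing more can be done
None
the job is handed in; nothing more can be done
```

The job is done and handed in at about 25 s on the robot's clock; the hand-in gives no verdict.

**What I did:**
- **Measuring:** The gap read 64.3 mm against a nominal 65, so the long stop is fitted and the long spacer is the match.
- **Placing:** I took the long spacer from the middle slot by its ends and set it down on the bench. I then regripped it by its sides, lowered it into the gap and released it.
- **Clip:** I pulled the knob up about 10 mm, turned it about 74° until the finger lay over the spacer, lowered it into the notch and let go.

**Last checks:**
- **Spacer:** It lies flat, with its top at 38 mm. Its centre is about 32 mm along the gap, within about 1 mm of the jaws' line and in line to about 0.2°.
- **Clip:** It stands at about 1.37 rad, with the finger top at 45.9 mm and the knob top at 81.7 mm, so it is down in the notch.
- **The rest:** The side view shows the other two spacers still in the rack, and the lens, slide box and lamp where they were. The jar is outside that last crop, but I never worked near it. The gripper is clear and reads no contact force.

**Disagreements:**
- **Camera offset:** The wrist camera was off from the arm's own position by 1–2 mm. I corrected for that when gripping the spacer, setting it in the gap and gripping the knob.
- **Spacer length:** My last automatic fit read 67 mm, apparently because the clip finger's edge was included. The spacer's far end matched its position at release, so I judged it unmoved.

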